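# Load the colour doser

### The arm

A 6-joint arm with a two-finger parallel gripper is mounted at the origin on the work surface. World frame = base frame: x ahead of the robot, y to its left, z up, the work surface at z = 0. Lengths are in m, angles in rad, forces in N, time in s.
With the tool pointing down it reaches from about 0.35 to 0.85 m from the base axis. Payload 8.1 kg.
Tool frame: the origin (TCP) lies midway between the tips of the shut fingers; the grasp point (between the pads) lies robot.grip_depth behind it (robot.grip_depth is the distance from the TCP to the grasp point, in m); z points along the fingers, y is the line along which they close (so a half turn about z gives the same grasp; the last joint's range is limited). The gripper opens to 93 mm and grips with 3 to 60 N. Pads are 15 mm wide; open, the fingers measure 128 mm over their backs; the gripper's body (75 mm by 188 mm) begins 65 mm behind the grasp point.
Start: joints at [1.147, 0.13, 1.488, -0, 1.523, -0.085], TCP at [0.199, 0.566, 0.196] pointing down, gripper open.
Joint ranges: [-2.96, 2.96], [-0.89, 2.26], [0.02, 2.5], [-1.34, 4.48], [0, 2.73], [-2.66, 2.66]. Speed limits (rad/s): [2.39, 2.39, 2.79, 3.14, 3.14, 3.14].

### API

Orientations are given as a rotation vector (axis times angle).
In Python, from plant import robot gives the robot as it stands.
- The arm moves only by the tool carry_out, never from a script. Its argument "rows" is a list of rows, each a list of 6 numbers: the shift along the tool's x, y, z in m, then the turn, a rotation vector about the tool's x, y, z in degrees. A call has 1 to 12 rows; each row is the pose to reach, as a shift and turn from the pose commanded when the call began, along the tool's axes at that moment; what a row does not reach only later rows make up. A row lasts 1/8 s, in which the tool goes at most 62.5 mm and 10.7 degrees, less where a joint would pass 70% of its speed; a pose out of reach is approached as far as the arm can. A call with a gripper value outside its range is refused whole. "jaw" is the closure in counts, from 0 (fully open) to 255 (shut), set as the call begins (left out, the last holds). The fingers move at their own pace and stop on an object; "force" is the grip in N (left out, the last holds). Time passes only in rows, so rows that repeat a pose let the fingers close. It gives the time, the measured TCP pose, the force, the opening and the grip force at its end, in the units of the state.
- robot.read_state(): the state, without advancing time (a new reading comes with each control period).
- robot.read_camera(name): name is "scene" or "top"; returns the picture (420x560x3 uint8, red, green, blue); there is no depth.
- robot.camera_model(name): a dict with "fx", "fy", "cx", "cy" (pixels), "dist" ([k1, k2, p1, p2, k3] as OpenCV has them; the pictures are not rectified), "R" (3x3) and "t" (3): a world point X has camera coordinates R X + t. Camera axes: x right, y down, z forward; pixel columns grow to the right and rows downward; lengths in m; the calibration is good to about 2 mm. A picture is of the moment at which its call begins. camera_model takes no time and is no camera call.
- robot.close_job(): hands the job in; it is judged then, once.
Trained networks look in the newest picture that a camera, given by its name, has taken for a name from the list of things; names that differ only in an ending like _2 or _b are one class to them, and where a whole thing is asked for, a point or a joint stands for the part that bears it (a point fixed in the world has none). Each returns a list of dicts, best first, with "conf" (0 to 1); they miss things now and then, are a little off and sometimes report something else, mostly with a low value. They report only what shows in the picture. A call takes as long as a camera call.
- robot.outline_of(camera, target): "pixels" (420x560 bool, what is visible of it) and "pixel" ([column, row] in pixels, amid what is visible of it).
The state is a dict: "t": time; "q": joint angles; "dq": joint speeds; "joint_torque": joint torques, N m; "tool_pos": TCP position; "orientation": TCP orientation; "force": force on the tool from outside, world axes, zero at the start; "wrist_torque": the same for the moment, N m; "opening": finger opening in m; "gripper_force": force on a finger pad.
Only numpy, scipy, OpenCV 4.12 (cv2) and the standard library are available. Lean on these libraries where they do the work, as an engineer would, in place of code of your own. Each camera call takes 0.05 s, during which the arm holds its last target. There are 200 camera calls.

### The job

Get the colour doser ready without disturbing the jar or the roll of tape: first draw the green blanking plate level out of its channel and lay it flat in the white tray. Unlock each spent grey canister by pushing it down and twisting it counter-clockwise, and stand it upright in the grey return bin. Fit every full coloured canister on the table into the port of its own colour, pushing it down against the spring and twisting it clockwise a quarter turn to the stop so that it clicks up locked; only when all that is done, slide the orange selector fully to its far end stop.

Things in the scene. Friction and masses are not known exactly. Their poses are not given: they have to be found in the camera images.
- dock: Colour doser, fixed, 105 x 420 mm. Origin: centre of its underside, on the table; x away from the robot, y left, z up; may be turned a little. Along its y: channel of the blanking plate at -170 mm, blue port -85, yellow 0, red +85, orange selector +175. Port tops 48 mm above the table. In each port a spring plate 4 mm below the mouth pushes up: 4 N there, 0.7 N more per mm, 13 mm travel.
- blank: Green loose plate 130 x 36 x 8 mm, 100 g. Origin: centre of its underside; x along it. Upright tab centred at x = -40 mm: 30 mm along x, 14 thick along y, 8 to 38 mm above the underside. At the start its rear 80 to 85 mm lie in a level roofed channel (floor 20 mm above table, 39 wide, 10 high inside, roof top 36 above table); it comes out only along the doser's -x and binds if tilted.
- tray: White open tray on the table, fixed, outside 210 (x) x 120 (y) mm, 22 mm high, walls and floor 4 mm. Origin: centre of its underside; it may be turned a little.
- selector (a joint): Position of the orange selector grip along its track, m: 0 = near end (towards the robot), 0.060 = far end stop. It starts in the near half. Friction about 1.5 N; it stays where it is left.
- selector_top (a point): Centre of the top of the orange selector grip (28 mm across the track, 20 mm along the track, 40 mm tall, its top about 84 mm above the table). It slides along the doser's +x.
- can_red: Red closed canister standing on the table (absent in some runs), 220 g, bottom-heavy, 73 mm high. Origin: centre of its underside; z up. Steel neck 36 mm across, 0 to 17 mm up, with two like lugs at its foot along +x and -x (48 mm tip to tip, 10 wide, 5 thick); red body 54 mm across, 17 to 47 mm; black grip bar on top along x like the lugs, 44 mm long, 14 thick, 51 to 73 mm up.
- port_red: Red upward bayonet port. Origin: centre of its mouth, z up. Lug slots (white marks) lie 80 deg counter-clockwise (from above) of its x axis and facing it. Push the can's underside 13 to 17 mm below the mouth, turn 80 deg clockwise to the stop (lugs along port x, black dots), let it rise: it clicks into a notch, underside 9.5 mm below the mouth. Part-turned it stays 12 mm down.
- spent_red: Spent grey canister (absent in some runs), 160 g, same shape, size and frame as can_red (grip bar grey). At the start it is locked in port_red. To free it: push down until its underside is 13 to 17 mm below the mouth, turn it 80 deg counter-clockwise (from above) till the lugs meet the slots, lift straight out.
- can_yellow: Yellow closed canister standing on the table (absent in some runs), 220 g, bottom-heavy, 73 mm high. Origin: centre of its underside; z up. Steel neck 36 mm across, 0 to 17 mm up, with two like lugs at its foot along +x and -x (48 mm tip to tip, 10 wide, 5 thick); yellow body 54 mm across, 17 to 47 mm; black grip bar on top along x like the lugs, 44 mm long, 14 thick, 51 to 73 mm up.
- port_yellow: Yellow upward bayonet port. Origin: centre of its mouth, z up. Lug slots (white marks) lie 80 deg counter-clockwise (from above) of its x axis and facing it. Push the can's underside 13 to 17 mm below the mouth, turn 80 deg clockwise to the stop (lugs along port x, black dots), let it rise: it clicks into a notch, underside 9.5 mm below the mouth. Part-turned it stays 12 mm down.
- spent_yellow: Spent grey canister (absent in some runs), 160 g, same shape, size and frame as can_yellow (grip bar grey). At the start it is locked in port_yellow. To free it: push down until its underside is 13 to 17 mm below the mouth, turn it 80 deg counter-clockwise (from above) till the lugs meet the slots, lift straight out.
- can_blue: Blue closed canister standing on the table (absent in some runs), 220 g, bottom-heavy, 73 mm high. Origin: centre of its underside; z up. Steel neck 36 mm across, 0 to 17 mm up, with two like lugs at its foot along +x and -x (48 mm tip to tip, 10 wide, 5 thick); blue body 54 mm across, 17 to 47 mm; black grip bar on top along x like the lugs, 44 mm long, 14 thick, 51 to 73 mm up.
- port_blue: Blue upward bayonet port. Origin: centre of its mouth, z up. Lug slots (white marks) lie 80 deg counter-clockwise (from above) of its x axis and facing it. Push the can's underside 13 to 17 mm below the mouth, turn 80 deg clockwise to the stop (lugs along port x, black dots), let it rise: it clicks into a notch, underside 9.5 mm below the mouth. Part-turned it stays 12 mm down.
- spent_blue: Spent grey canister (absent in some runs), 160 g, same shape, size and frame as can_blue (grip bar grey). At the start it is locked in port_blue. To free it: push down until its underside is 13 to 17 mm below the mouth, turn it 80 deg counter-clockwise (from above) till the lugs meet the slots, lift straight out.
- bin: Grey open return bin on the table, fixed, outside 170 (x) x 110 (y) mm, 30 mm high, walls and floor 4 mm: room for two canisters side by side along its x. Origin: centre of its underside; it may be turned a little.
- jar: Bystander, not to be disturbed: amber glass jar with black lid, 64 mm across, 75 mm high. Origin at its underside or middle.
- tape: Bystander, not to be disturbed: roll of blue tape lying flat, 90 mm across, 24 mm high. Origin at its underside or middle.

How it is judged:
On the way, in this order (a step that is already met when the one before it is completed fails the run):
1. the blanking plate lies flat in the tray (x of blank in the frame of tray between -0.06 and 0.06 m and y of blank in the frame of tray between -0.045 and 0.045 m and z of blank in the frame of tray below 0.012 m and angle between blank's own z axis and vertical below 0.12 rad and linear speed of blank below 0.03 m/s), for 0.2 s.
2. every full canister present is locked in the port of its colour, and every spent one stands in the bin (horizontal distance between can_red and port_red below 0.004 m and z of can_red in the frame of port_red between -0.0114 and -0.0072 m and angle between the x axis of can_red and the x axis of port_red, either way round below 0.16 rad and angle between each of can_red, can_yellow, can_blue's own z axis and vertical below 0.12 rad and horizontal distance between can_yellow and port_yellow below 0.004 m and z of can_yellow in the frame of port_yellow between -0.0114 and -0.0072 m and angle between the x axis of can_yellow and the x axis of port_yellow, either way round below 0.16 rad and horizontal distance between can_blue and port_blue below 0.004 m and z of can_blue in the frame of port_blue between -0.0114 and -0.0072 m and angle between the x axis of can_blue and the x axis of port_blue, either way round below 0.16 rad and x of spent_red in the frame of bin between -0.06 and 0.06 m and y of spent_red in the frame of bin between -0.035 and 0.035 m and z of each of spent_red, spent_yellow, spent_blue in the frame of bin below 0.012 m and angle between each of spent_red, spent_yellow, spent_blue's own z axis and vertical below 0.15 rad and linear speed of each of spent_red, spent_yellow, spent_blue below 0.03 m/s and x of spent_yellow in the frame of bin between -0.06 and 0.06 m and y of spent_yellow in the frame of bin between -0.035 and 0.035 m and x of spent_blue in the frame of bin between -0.06 and 0.06 m and y of spent_blue in the frame of bin between -0.035 and 0.035 m), for 0.2 s.
3. the selector is at its far end stop (value of joint selector above 0.056 m), for 0.2 s.
At the end, for the whole second after the job is handed in: Blanking plate flat and still in the tray; spent canisters upright and still in the bin; full ones locked in their own colour ports (4 mm off axis, lugs 0.16 rad off lock, underside 7.2 to 11.4 mm below the mouth); selector within 4 mm of its far stop (all of step 1 and all of step 2 and value of joint selector above 0.056 m); the robot touches nothing.
It fails at once if a bystander is pushed more than 5 cm (distance of any of jar, tape from where it was at the start of the episode above 0.05 m).
Of can_red, can_yellow, can_blue only 2 to 3 are there at a start; the rules pass over those that are not, and their reading is None.
Of spent_red, spent_yellow, spent_blue only 1 to 2 are there at a start; the rules pass over those that are not, and their reading is None.
At some moment in a run one of can_red, can_yellow, can_blue may be knocked a few centimetres aside while the robot is not near it.
It also fails if it takes over 210 s, if anything falls off the work surface, if the arm or the gripper's body presses on something with over 40 N, if the wrist force passes 120 N, or if a joint passes its speed limit or range.

## Working session

There is one attempt and no reset: what is moved stays moved. The work goes in short steps, Python scripts to look and compute and a tool call to move; the robot and the scene stay as the last step left them, time stands still between calls to the robot, and variables do not carry over. Pictures are saved under pics/ and viewed, at most 16 in all, crops included, and the job is handed in when it is done.

Besides the shell and the picture viewer there is one more tool, called after "Call:" in YAML: its name, and indented under it one key for each argument. carry_out: Moves the arm, as the interface text tells. Its arguments: {"type":"object","properties":{"rows":{"type":"array"},"jaw":{"type":"number"},"force":{"type":"number"}},"required":["rows"]}

```bash
ls; mkdir -p pics; python3 - <<'E'
from plant import robot
import cv2,numpy as np
s=robot.read_state(); print({k:np.round(v,3) for k,v in s.items()}, robot.grip_depth)
for c in("scene","top"):
    im=robot.read_camera(c); cv2.imwrite(f"pics/{c}0.png",im[:,:,::-1])
    m=robot.camera_model(c); print(c,{k:np.round(v,3).tolist() for k,v in m.items()})
E
```

```text
pics
{'t': np.float64(0.0), 'q': array([ 1.147,  0.131,  1.489, -0.   ,  1.523, -0.085]), 'dq': array([-0.001,  0.001,  0.001, -0.   , -0.   , -0.001]), 'joint_torque': array([ 1.0000e-03, -5.5981e+01, -4.9177e+01,  7.7000e-02,  3.5000e-02,
       -0.0000e+00]), 'tool_pos': array([0.199, 0.565, 0.194]), 'orientation': array([-5.300e-01, -3.096e+00,  3.000e-03]), 'force': array([-0.224,  1.04 , -0.43 ]), 'wrist_torque': array([ 0.024, -0.04 ,  0.012]), 'gripper_force': np.float64(0.0), 'opening': np.float64(0.093)} 0.0188
scene {'fx': 498.56, 'fy': 498.56, 'cx': 285.762, 'cy': 210.643, 'dist': [0.033, 0.0, 0.0, 0.0, 0.0], 'R': [[-0.861, 0.509, -0.01], [0.369, 0.609, -0.702], [-0.351, -0.608, -0.712]], 't': [0.447, -0.139, 1.255]}
top {'fx': 468.622, 'fy': 468.622, 'cx': 282.961, 'cy': 214.699, 'dist': [-0.037, 0.0, 0.0, 0.0, 0.0], 'R': [[0.015, -1.0, 0.009], [-0.981, -0.017, -0.192], [0.192, -0.006, -0.981]], 't': [0.005, 0.524, 1.053]}
```

View pics/scene0.png

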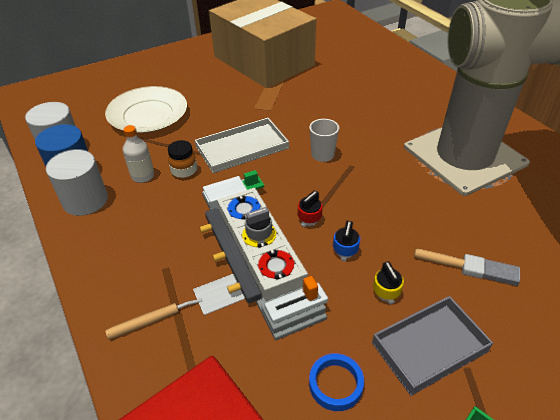

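View pics/top0.png

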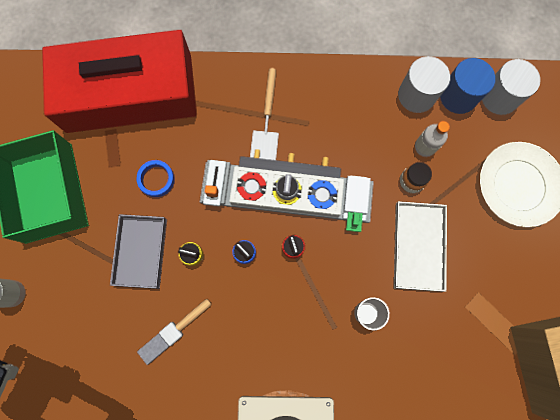

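```bash
cat > h.py <<'E'
from plant import robot
import cv2,numpy as np
from scipy.optimize import minimize,least_squares
from scipy.spatial.transform import Rotation as Ro
CM={c:robot.camera_model(c) for c in("scene","top")}
def proj(c,X):
    m=CM[c];K=np.array([[m["fx"],0,m["cx"]],[0,m["fy"],m["cy"]],[0,0,1]])
    p,_=cv2.projectPoints(np.asarray(X,float).reshape(-1,3),cv2.Rodrigues(np.array(m["R"]))[0],np.array(m["t"],float),K,np.array(m["dist"],float))
    return p[:,0]
def unproj(c,px,z):
    m=CM[c];K=np.array([[m["fx"],0,m["cx"]],[0,m["fy"],m["cy"]],[0,0,1]])
    u=cv2.undistortPoints(np.asarray(px,float).reshape(-1,1,2),K,np.array(m["dist"],float))[:,0]
    d=np.c_[u,np.ones(len(u))]@np.array(m["R"]);C=-np.array(m["R"]).T@np.array(m["t"])
    return (C+d*((z-C[2])/d[:,2])[:,None])
def masks(name,cams=("top","scene")):
    o={}
    for c in cams:
        r=robot.outline_of(c,name)
        if r: o[c]=(r[0]["pixels"],r[0]["pixel"],r[0]["conf"],len(r))
    return o
def cyl(r,z0,z1,n=32):
    a=np.linspace(0,2*np.pi,n,endpoint=False);c=np.c_[r*np.cos(a),r*np.sin(a)]
    return np.vstack([np.c_[c,np.full(n,z0)],np.c_[c,np.full(n,z1)]])
def box(x0,x1,y0,y1,z0,z1):
    return np.array([[x,y,z] for x in(x0,x1) for y in(y0,y1) for z in(z0,z1)],float)
def place(P,x,y,yaw,z=0):
    c,s=np.cos(yaw),np.sin(yaw);return P@np.array([[c,s,0],[-s,c,0],[0,0,1]])+[x,y,z]
CAN=[cyl(.018,0,.017),cyl(.027,.017,.047),box(-.024,.024,-.005,.005,0,.005),box(-.022,.022,-.007,.007,.051,.073),cyl(.02,.047,.051)]
TRAY=[box(-.105,.105,-.06,.06,0,.022)]
BIN=[box(-.085,.085,-.055,.055,0,.03)]
BLANKT=[box(-.055,-.025,-.007,.007,.008,.038)]
def render(c,parts,pose,z,off,S=4,shape=(420,560)):
    im=np.zeros((shape[0]*S,shape[1]*S),np.uint8)
    for P in parts:
        p=(proj(c,place(P,*pose,z))-off+.5)*S
        cv2.fillConvexPoly(im,cv2.convexHull(np.round(p*16).astype(np.int32)),255,shift=4)
    return cv2.resize(im,(shape[1],shape[0]),interpolation=cv2.INTER_AREA)/255.
def fit(parts,ms,x0,z=0,steps=(.006,.006,.15)):
    def cost(q):
        t=0
        for c,m in ms.items():
            M=m[0].astype(float);ys,xs=np.nonzero(m[0]);a,b=max(0,ys.min()-12),max(0,xs.min()-12);M=M[a:ys.max()+13,b:xs.max()+13]
            r=render(c,parts,q,z,np.array([b,a]),shape=M.shape);t+=((r-M)**2).sum()/M.sum()
        return t
    sx=np.vstack([x0]+[np.array(x0)+np.eye(3)[i]*steps[i] for i in range(3)])
    r=minimize(cost,x0,method="Nelder-Mead",options=dict(initial_simplex=sx,xatol=1e-4,fatol=1e-4))
    return r.x,r.fun
E
python3 - <<'E'
from h import *
T=cv2.imread("pics/top0.png");S=cv2.imread("pics/scene0.png")
a=cv2.resize(T[145:275,170:390],(792,468),interpolation=cv2.INTER_CUBIC);cv2.imwrite("pics/ct.png",a)
b=cv2.resize(S[165:330,195:415],(792,594),interpolation=cv2.INTER_CUBIC);cv2.imwrite("pics/cs.png",b)
for n in "can_red can_yellow can_blue spent_red spent_yellow spent_blue port_red port_yellow port_blue tray bin jar tape selector_top blank dock".split():
    for c,m in masks(n).items():
        hz={'can':.045,'spe':.09,'por':.048,'sel':.08,'bla':.04,'tra':.01,'bin':.015,'doc':.03}.get(n[:3],0.02)
        print(n,c,np.round(m[1],1),round(m[2],2),m[3],m[0].sum(),np.round(unproj(c,[m[1]],hz)[0],3))
        np.save(f"/tmp/{n}_{c}.npy",m[0])
E
```

```text
can_red top [293.7 246.9] 0.69 1 371 [ 0.449 -0.013  0.045]
can_red scene [312.5 210.9] 0.57 2 624 [0.456 0.005 0.045]
can_yellow top [190.1 254.7] 0.61 1 486 [0.427 0.228 0.045]
can_yellow scene [389.2 284.6] 0.93 2 908 [0.438 0.239 0.045]
can_blue top [244.4 251.3] 0.76 1 421 [0.437 0.102 0.045]
can_blue scene [348.2 242.1] 0.55 1 726 [0.442 0.115 0.045]
spent_red top [135.5 249.6] 0.41 2 3486 [0.431 0.343 0.09 ]
spent_yellow scene [259.8 226.1] 0.82 1 705 [0.591 0.023 0.09 ]
spent_blue scene [252.4 239.6] 0.22 1 248 [0.62  0.047 0.09 ]
port_red top [259.7 179.8] 0.71 1 559 [0.609 0.071 0.048]
port_red scene [268.1 257.7] 0.7 1 777 [0.6   0.07  0.048]
port_yellow top [282.  198.4] 0.59 2 417 [0.564 0.016 0.048]
port_yellow scene [255.  239.2] 0.81 1 420 [0.6   0.015 0.048]
port_blue top [328.5 193.7] 0.85 2 582 [ 0.578 -0.094  0.048]
port_blue scene [237.6 200.4] 0.6 2 392 [ 0.579 -0.104  0.048]
tray top [418.8 248.4] 0.6 2 4651 [ 0.455 -0.317  0.01 ]
tray scene [239.8 141.9] 0.79 2 2968 [ 0.462 -0.331  0.01 ]
bin top [136.2 247.8] 0.77 1 3636 [0.444 0.365 0.015]
bin scene [429.2 340.5] 0.86 3 6660 [0.437 0.353 0.015]
jar top [417.2 177.7] 0.71 1 773 [ 0.629 -0.317  0.02 ]
jar scene [182.3 159. ] 0.87 1 892 [ 0.618 -0.331  0.02 ]
tape top [164.6 186.5] 0.77 2 628 [0.596 0.305 0.02 ]
selector_top top [419.1 246.7] 0.24 1 4538 [ 0.45  -0.297  0.08 ]
selector_top scene [310.2 288.4] 0.61 1 303 [0.582 0.192 0.08 ]
blank top [356.5 220.2] 0.8 1 304 [ 0.516 -0.162  0.04 ]
blank scene [252.5 179.6] 0.83 1 282 [ 0.516 -0.155  0.04 ]
dock top [276.6 182.3] 0.97 1 7918 [0.608 0.03  0.03 ]
dock scene [238.3 200.2] 0.61 2 472 [ 0.57  -0.121  0.03 ]
```

View pics/ct.png

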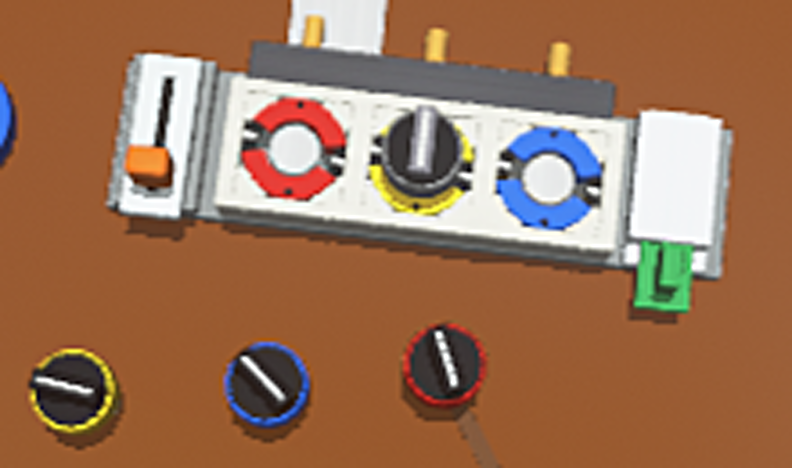

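View pics/cs.png

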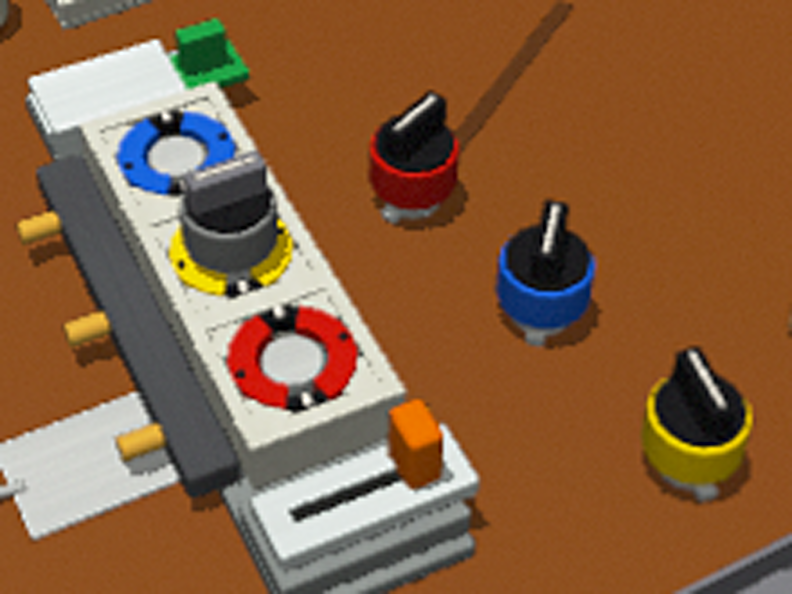

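```bash
cat >> h.py <<'E'
def stripe(c,im,x,y,z=.073,yaw0=None):
    """bar stripe: brightest unsaturated pixels near bar-top; returns centre+yaw on plane z"""
    p=proj(c,[[x,y,z]])[0];yy,xx=np.mgrid[:420,:560]
    near=(xx-p[0])**2+(yy-p[1])**2<14**2
    h=im.astype(int);g=near&(h.min(2)>130)&(h.max(2)-h.min(2)<45)
    n,l,st,ce=cv2.connectedComponentsWithStats(g.astype(np.uint8),connectivity=8)
    if n<2:return None
    k=1+np.argmax(st[1:,4]);q=np.argwhere(l==k)[:,::-1]
    w=h[q[:,1],q[:,0]].sum(1)-300.;W=unproj(c,q,z)[:,:2];m=(W*w[:,None]).sum(0)/w.sum()
    e,v=np.linalg.eigh(((W-m)*w[:,None]).T@(W-m));d=v[:,1]
    return np.r_[m,np.arctan2(d[1],d[0])%np.pi],len(q)
def ringc(c,im,col,z=.048):
    h=cv2.cvtColor(im,cv2.COLOR_RGB2HSV);return h
E
python3 - <<'E'
from h import *
I={c:cv2.imread(f"pics/{c}0.png")[:,:,::-1] for c in("top","scene")}
for n,g in dict(can_red=(.452,-.005),can_yellow=(.432,.233),can_blue=(.44,.108)).items():
    ms={c:(np.load(f"/tmp/{n}_{c}.npy"),) for c in("top","scene")}
    for c in ms:
        r=stripe(c,I[c],*g);print(n,c,"stripe",r and (np.round(r[0],4),r[1]))
    y0=stripe("top",I["top"],*g)[0][2]
    for cc in (("top",),("scene",),("top","scene")):
        q,f=fit(CAN,{c:ms[c] for c in cc},[*g,y0]);print("  fit",cc,np.round(q,4),round(f,3))
for n,P,g in(("tray",TRAY,(.458,-.325,0)),("bin",BIN,(.44,.358,0))):
    for cc in (("top",),("scene",)):
        q,f=fit(P,{c:(np.load(f"/tmp/{n}_{c}.npy"),) for c in cc},g);print(n,cc,np.round(q,4),round(f,3))
# rings: colour hull centre -> z .048
for n,px in(("red",{"top":(252,186),"scene":(276,264)}),("blue",{"top":(322,194),"scene":(244,208)})):
    for c in px:
        h=cv2.cvtColor(np.ascontiguousarray(I[c]),cv2.COLOR_RGB2HSV).astype(int);yy,xx=np.mgrid[:420,:560]
        near=(xx-px[c][0])**2+(yy-px[c][1])**2<24**2
        H=h[...,0];k=((H<5)|(H>174)) if n=="red" else (H>95)&(H<130)
        q=np.argwhere(near&k&(h[...,1]>190)&(h[...,2]>100))[:,::-1]
        W=unproj(c,q,.048)[:,:2];hl=cv2.convexHull(W.astype(np.float32))[:,0].astype(float)
        e=least_squares(lambda a:np.hypot(hl[:,0]-a[0],hl[:,1]-a[1])-a[2],[*W.mean(0),.03]).x
        print("ring",n,c,np.round(e,4),len(q))
# orange & green
for nm,lo,hi in(("orange",(8,180,150),(16,256,256)),("green",(50,120,60),(75,256,256))):
  for c in I:
    h=cv2.inRange(cv2.cvtColor(np.ascontiguousarray(I[c]),cv2.COLOR_RGB2HSV),lo,hi)
    k,l,st,ce=cv2.connectedComponentsWithStats(h)
    print(nm,c,[(st[i].tolist(),np.round(ce[i],1).tolist()) for i in range(1,k) if st[i,4]>60])
E
```

```text
can_red top stripe (array([ 0.4517, -0.0116,  0.3195]), 30)
can_red scene stripe (array([ 0.4516, -0.0131,  0.3128]), 20)
  fit ('top',) [ 0.4526 -0.0097  0.5068] 0.175
  fit ('scene',) [ 0.4528 -0.0139  0.4413] 0.106
  fit ('top', 'scene') [ 0.4533 -0.0117  0.4346] 0.3
can_yellow top stripe (array([0.4309, 0.2295, 1.3531]), 26)
can_yellow scene stripe (array([0.4309, 0.2285, 1.34  ]), 33)
  fit ('top',) [0.4311 0.2292 1.4326] 0.025
  fit ('scene',) [0.4309 0.2285 1.4467] 0.038
  fit ('top', 'scene') [0.4312 0.2292 1.54  ] 0.067
can_blue top stripe (array([0.4379, 0.1044, 0.7908]), 34)
can_blue scene stripe (array([0.4382, 0.1032, 0.7912]), 28)
  fit ('top',) [0.4381 0.1066 0.8764] 0.061
  fit ('scene',) [0.4378 0.1022 0.7646] 0.063
  fit ('top', 'scene') [0.4381 0.1047 0.8082] 0.186
tray ('top',) [ 0.4614 -0.3201 -0.054 ] 0.018
tray ('scene',) [ 0.4613 -0.3219 -0.061 ] 0.017
bin ('top',) [ 0.436   0.3588 -0.0527] 0.023
bin ('scene',) [ 0.4373  0.3572 -0.0359] 0.014
ring red top [0.5936 0.0905 0.0329] 284
ring red scene [0.5947 0.09   0.0336] 416
ring blue top [ 0.5756 -0.0785  0.033
[... 289 characters left out ...]
7, 132], [149.8, 169.6]), ([144, 170, 24, 20, 65], [155.9, 182.5]), ([205, 186, 12, 8, 85], [210.7, 189.3]), ([0, 230, 324, 190, 22514], [146.0, 330.5]), ([302, 259, 20, 33, 82], [313.5, 277.4]), ([489, 283, 71, 43, 1334], [530.1, 304.7]), ([364, 318, 165, 102, 8903], [454.9, 384.7]), ([0, 379, 17, 27, 149], [7.1, 390.2]), ([234, 393, 32, 27, 75], [243.6, 401.0]), ([42, 395, 66, 25, 998], [72.8, 410.5])]
orange scene [([254, 83, 30, 27, 373], [267.6, 97.7]), ([303, 276, 15, 14, 137], [310.2, 282.3])]
green top [([0, 130, 89, 114, 7386], [39.4, 188.7]), ([346, 212, 17, 20, 245], [354.0, 221.5])]
green scene [([243, 170, 21, 19, 267], [252.2, 180.2]), ([466, 406, 27, 14, 200], [477.8, 414.8])]
```

```bash
cat >> h.py <<'E'
YAW=-.1032;DX=np.array([np.cos(YAW),np.sin(YAW)]);DY=np.array([-DX[1],DX[0]]);D0=np.array([.58545,.00585])
def dk(x,y): return D0+x*DX+y*DY
def go(x,y,z,psi):
    """shift/turn in tool axes from measured pose to TCP goal, tool down"""
    s=robot.read_state();p=s["tool_pos"];R=Ro.from_rotvec(s["orientation"]);G=Ro.from_euler("z",psi)*Ro.from_rotvec([np.pi,0,0])
    d=R.inv().apply(np.array([x,y,z])-p)*1000;r=np.degrees((R.inv()*G).as_rotvec())
    return "pos",np.round(p,4).tolist(),"shift mm",np.round(d,1).tolist(),"turn",np.round(r,1).tolist(),"f",np.round(s["force"],1).tolist(),"open",round(s["opening"],4),"t",round(s["t"],2)
E
python3 - <<'E'
from h import *
I={c:cv2.imread(f"pics/{c}0.png")[:,:,::-1] for c in("top","scene")}
ms={}
for c in I:
    h=cv2.inRange(cv2.cvtColor(np.ascontiguousarray(I[c]),cv2.COLOR_RGB2HSV),(45,100,40),(80,256,256))
    k,l,st,ce=cv2.connectedComponentsWithStats(h);t={"top":(354,221),"scene":(252,180)}[c]
    i=1+np.argmin(np.hypot(*(ce[1:]-t).T));ms[c]=(l==i,)
g=dk(-.075,-.17)-0
for L in(.045,.050):
    P=[box(-.065,-.065+L,-.018,.018,0,.008),BLANKT[0]]
    x0=[*dk(-.0525+.065-L+0.0,-.17),YAW]
    for cc in (("top",),("scene",),("top","scene")):
        q,f=fit(P,{c:ms[c] for c in cc},x0,z=.02);tab=q[:2]-.04*np.array([np.cos(q[2]),np.sin(q[2])]);d=q[:2]-D0
        print(L,cc,np.round(q,4),round(f,3),"tab",np.round(tab,4),"dock",np.round([d@DX,d@DY],4))
a=dk(-.06,-.17);print(a)
print(go(.507,-.156,.12,YAW))
sc=unproj("scene",[[310.2,282.3]],.084)[0][:2]-D0;print("sel",sc@DX,sc@DY)
E
```

```text
0.045 ('top',) [ 0.5577 -0.1627 -0.1105] 0.126 tab [ 0.518  -0.1583] dock [-0.0102 -0.1705]
0.045 ('scene',) [ 0.556  -0.1683 -0.1774] 0.268 tab [ 0.5166 -0.1612] dock [-0.0113 -0.1763]
0.045 ('top', 'scene') [ 0.5575 -0.1639 -0.1325] 0.408 tab [ 0.5178 -0.1586] dock [-0.0103 -0.1717]
0.05 ('top',) [ 0.555  -0.1627 -0.1195] 0.216 tab [ 0.5152 -0.1579] dock [-0.013  -0.1708]
0.05 ('scene',) [ 0.5569 -0.1636 -0.0814] 0.371 tab [ 0.5171 -0.1603] dock [-0.0109 -0.1714]
0.05 ('top', 'scene') [ 0.5568 -0.165  -0.1568] 0.601 tab [ 0.5173 -0.1587] dock [-0.0109 -0.1729]
[ 0.50825635 -0.15706452]
('pos', [0.1994, 0.5659, 0.1955], 'shift mm', [-530.0, -578.6, 75.5], 'turn', [0.0, 0.0, 166.5], 'f', [-0.5, -0.1, -0.2], 'open', 0.0929, 't', 1.7)
sel -0.026696018462653997 0.17557109472244872
```

Call:
carry_out:
  rows:
    - [-0.53, -0.5786, 0, 0, 0, 166.5]
    - [-0.53, -0.5786, 0, 0, 0, 166.5]
    - [-0.53, -0.5786, 0, 0, 0, 166.5]
    - [-0.53, -0.5786, 0, 0, 0, 166.5]
    - [-0.53, -0.5786, 0, 0, 0, 166.5]
    - [-0.53, -0.5786, 0, 0, 0, 166.5]
    - [-0.53, -0.5786, 0, 0, 0, 166.5]
    - [-0.53, -0.5786, 0, 0, 0, 166.5]
    - [-0.53, -0.5786, 0, 0, 0, 166.5]
    - [-0.53, -0.5786, 0, 0, 0, 166.5]
    - [-0.53, -0.5786, 0, 0, 0, 166.5]
    - [-0.53, -0.5786, 0, 0, 0, 166.5]
  jaw: 110

```text
t: 3.2
tool_pos: [0.494, -0.1263, 0.1959]
orientation: [3.025, 0.847, 0.002]
force: [0.5, 1.5, 1.1]
opening: 0.0528
gripper_force: 0.0
```

```bash
python3 -c "
from h import *
print(go(.5176,-.1585,.12,YAW))"
```

```text
('pos', [0.494, -0.1263, 0.1959], 'shift mm', [3.3, 39.7, 75.9], 'turn', [0.0, -0.1, 37.2], 'f', [0.5, 1.5, 1.1], 'open', 0.0528, 't', 3.2)
```

Call:
carry_out:
  rows:
    - [0.003, 0.04, 0.076, 0, 0, 37.2]
    - [0.003, 0.04, 0.076, 0, 0, 37.2]
    - [0.003, 0.04, 0.076, 0, 0, 37.2]
    - [0.003, 0.04, 0.076, 0, 0, 37.2]
    - [0.003, 0.04, 0.076, 0, 0, 37.2]
    - [0.003, 0.04, 0.076, 0, 0, 37.2]

```text
t: 3.95
tool_pos: [0.517, -0.1565, 0.1197]
orientation: [3.138, -0.148, 0.0]
force: [0.4, 0.7, 1.0]
opening: 0.0529
gripper_force: 0.0
```

```bash
python3 -c "
from h import *
print(go(.5176,-.1585,.034,YAW))"
```

```text
('pos', [0.517, -0.1565, 0.1197], 'shift mm', [0.7, 1.9, 85.7], 'turn', [0.0, -0.0, 0.5], 'f', [0.4, 0.7, 1.0], 'open', 0.0529, 't', 3.95)
```

Call:
carry_out:
  rows:
    - [0.0005, 0.002, 0.04, 0, 0, 0.5]
    - [0.0005, 0.002, 0.08, 0, 0, 0.5]
    - [0.0005, 0.002, 0.0857, 0, 0, 0.5]
    - [0.0005, 0.002, 0.0857, 0, 0, 0.5]

```text
t: 4.45
tool_pos: [0.5175, -0.1586, 0.0346]
orientation: [3.137, -0.164, 0.0]
force: [0.5, -0.3, 0.6]
opening: 0.0527
gripper_force: 0.0
```

Call:
carry_out:
  rows:
    - [0, 0, 0, 0, 0, 0]
    - [0, 0, 0, 0, 0, 0]
    - [0, 0, 0, 0, 0, 0]
    - [0, 0, 0, 0, 0, 0]
    - [0, 0, 0, 0, 0, 0]
    - [0, 0, 0, 0, 0, 0]
  jaw: 255
  force: 15

```text
t: 5.2
tool_pos: [0.5173, -0.1585, 0.034]
orientation: [-3.137, 0.165, -0.0]
force: [0.2, 1.4, 1.6]
opening: 0.013
gripper_force: 15.0
```

```bash
python3 -c "
from h import *
print(go(.5176,-.1585,.034,YAW));print(robot.read_state()['wrist_torque'])"
```

```text
('pos', [0.5173, -0.1585, 0.034], 'shift mm', [0.2, -0.0, -0.0], 'turn', [-0.0, -0.0, -0.1], 'f', [0.2, 1.4, 1.6], 'open', 0.013, 't', 5.2)
[0.0963841  0.17123401 0.00768912]
```

Call:
carry_out:
  rows:
    - [-0.005, 0, -0.0005, 0, 0, 0]
    - [-0.015, 0, -0.0005, 0, 0, 0]
    - [-0.025, 0, -0.0005, 0, 0, 0]
    - [-0.035, 0, -0.0005, 0, 0, 0]
    - [-0.045, 0, -0.0005, 0, 0, 0]
    - [-0.055, 0, -0.0005, 0, 0, 0]
    - [-0.065, 0, -0.0005, 0, 0, 0]
    - [-0.075, 0, -0.0005, 0, 0, 0]
    - [-0.085, 0, -0.0005, 0, 0, 0]
    - [-0.095, 0, -0.0005, 0, 0, 0]
    - [-0.1, 0, -0.0005, 0, 0, 0]
    - [-0.1, 0, -0.0005, 0, 0, 0]

```text
t: 6.7
tool_pos: [0.4175, -0.1481, 0.0344]
orientation: [3.137, -0.166, 0.0]
force: [-0.1, 0.1, -2.0]
opening: 0.0126
gripper_force: 15.0
```

```bash
python3 -c "
from h import *
p=np.array([.4613,-.321])-.04*np.array([np.cos(-.057),np.sin(-.057)]);print(p)
print(go(*p,.1,-.057));print(robot.read_state()['wrist_torque'])
for c in('top','scene'):cv2.imwrite(f'pics/{c}1.png',robot.read_camera(c)[:,:,::-1])
A=cv2.imread('pics/top1.png')[130:330,280:500];cv2.imwrite('pics/v1.png',cv2.resize(A,None,fx=2.5,fy=2.5))"
```

```text
[ 0.42136496 -0.31872123]
('pos', [0.4175, -0.1481, 0.0344], 'shift mm', [21.8, 169.3, -65.6], 'turn', [0.0, -0.0, -2.8], 'f', [-0.1, 0.1, -2.0], 'open', 0.0126, 't', 6.7)
[-0.0345084   0.18783079 -0.0186174 ]
```

View pics/v1.png

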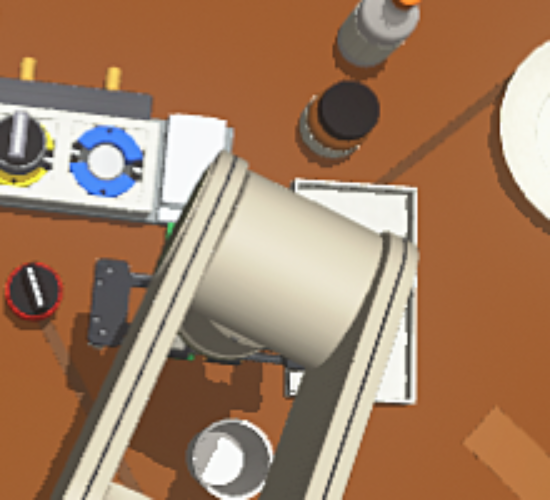

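Call:
carry_out:
  rows:
    - [0, 0, -0.03, 0, 0, 0]
    - [0, 0, -0.0656, 0, 0, 0]
    - [0.007, 0.06, -0.0656, 0, 0, -1]
    - [0.014, 0.12, -0.0656, 0, 0, -2]
    - [0.0218, 0.169, -0.0656, 0, 0, -2.8]
    - [0.0218, 0.169, -0.0656, 0, 0, -2.8]
    - [0.0218, 0.169, -0.0656, 0, 0, -2.8]

```text
t: 7.68
tool_pos: [0.4216, -0.3181, 0.0995]
orientation: [-3.139, 0.09, 0.001]
force: [-0.6, 0.0, -1.3]
opening: 0.013
gripper_force: 15.0
```

```bash
python3 -c "
from h import *
print(go(.4214,-.3187,.020,-.057))
im=robot.read_camera('scene');cv2.imwrite('pics/v2.png',cv2.resize(im[90:230,150:400,::-1],None,fx=3,fy=3))"
```

```text
('pos', [0.4216, -0.3181, 0.0995], 'shift mm', [-0.1, 0.7, 79.5], 'turn', [-0.1, 0.0, -0.0], 'f', [-0.6, 0.0, -1.3], 'open', 0.013, 't', 7.67)
```

View pics/v2.png

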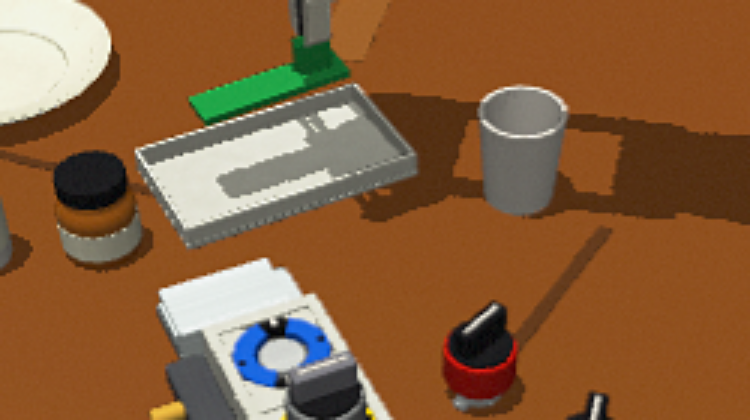

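Call:
carry_out:
  rows:
    - [0, 0.0007, 0.04, 0, 0, 0]
    - [0, 0.0007, 0.065, 0, 0, 0]
    - [0, 0.0007, 0.0795, 0, 0, 0]
    - [0, 0.0007, 0.081, 0, 0, 0]
    - [0, 0.0007, 0.081, 0, 0, 0]

```text
t: 8.35
tool_pos: [0.4224, -0.3194, 0.02]
orientation: [3.139, -0.088, 0.002]
force: [0.7, 0.4, -1.0]
opening: 0.0136
gripper_force: 15.0
```

Call:
carry_out:
  rows:
    - [0, 0, 0, 0, 0, 0]
    - [0, 0, 0, 0, 0, 0]
    - [0, 0, 0, 0, 0, 0]
    - [0, 0, -0.03, 0, 0, 0]
    - [0, 0, -0.09, 0, 0, 0]
    - [0, 0, -0.15, 0, 0, 0]
    - [0, 0, -0.15, 0, 0, 0]
  jaw: 140

```text
t: 9.22
tool_pos: [0.4247, -0.3219, 0.1758]
orientation: [3.133, -0.088, 0.013]
force: [0.2, -0.8, -0.5]
opening: 0.0419
gripper_force: 0.0
```

```bash
python3 -c "
from h import *
print(go(*dk(0,0),.17,YAW))"
```

```text
('pos', [0.4247, -0.3219, 0.1758], 'shift mm', [142.0, -336.3, 4.6], 'turn', [0.4, -0.5, 2.7], 'f', [0.2, -0.8, -0.5], 'open', 0.0419, 't', 9.22)
```

Call:
carry_out:
  rows:
    - [0.142, -0.3363, 0.0046, 0, 0, 2.7]
    - [0.142, -0.3363, 0.0046, 0, 0, 2.7]
    - [0.142, -0.3363, 0.0046, 0, 0, 2.7]
    - [0.142, -0.3363, 0.0046, 0, 0, 2.7]
    - [0.142, -0.3363, 0.0046, 0, 0, 2.7]
    - [0.142, -0.3363, 0.0046, 0, 0, 2.7]
    - [0.142, -0.3363, 0.0046, 0, 0, 2.7]
    - [0.142, -0.3363, 0.0046, 0, 0, 2.7]

```text
t: 10.22
tool_pos: [0.5817, 0.0085, 0.1632]
orientation: [3.137, -0.161, -0.003]
force: [0.7, -0.8, -0.3]
opening: 0.0416
gripper_force: 0.0
```

```bash
python3 -c "
from h import *
print(go(*dk(0,0),.0935,YAW))
im=robot.read_camera('scene');cv2.imwrite('pics/v3.png',cv2.resize(im[90:300,150:420,::-1],None,fx=2.6,fy=2.6))"
```

```text
('pos', [0.5817, 0.0085, 0.1632], 'shift mm', [4.1, 2.2, 69.7], 'turn', [0.0, 0.1, 0.0], 'f', [0.7, -0.8, -0.3], 'open', 0.0416, 't', 10.22)
```

View pics/v3.png

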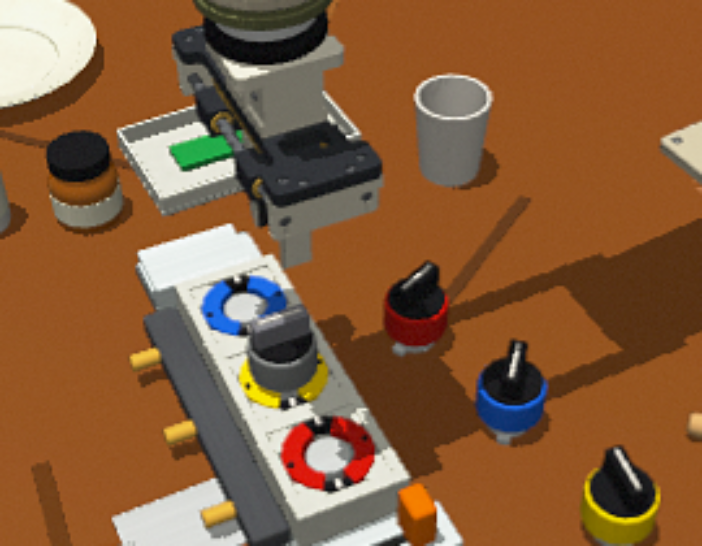

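Call:
carry_out:
  rows:
    - [0.004, 0.002, 0.03, 0, 0, 0]
    - [0.004, 0.002, 0.045, 0, 0, 0]
    - [0.004, 0.002, 0.045, 0, 0, 0]
    - [0.004, 0.002, 0.045, 0, 0, 0]

```text
t: 10.78
tool_pos: [0.5865, 0.0058, 0.1202]
orientation: [3.137, -0.163, 0.001]
force: [-0.0, 0.1, -1.0]
opening: 0.0418
gripper_force: 0.0
```

```bash
python3 -c "
from h import *
print(go(*dk(0,0),.0935,YAW),proj('scene',robot.read_state()['tool_pos']))"
```

```text
('pos', [0.5865, 0.0058, 0.1202], 'shift mm', [-1.0, 0.1, 26.7], 'turn', [-0.0, -0.1, -0.1], 'f', [-0.0, 0.1, -1.0], 'open', 0.0418, 't', 10.78) [[256.79858523 208.79910706]]
```

Call:
carry_out:
  rows:
    - [-0.001, 0, 0.013, 0, 0, 0]
    - [-0.001, 0, 0.0265, 0, 0, 0]
    - [-0.001, 0, 0.0265, 0, 0, 0]
    - [-0.001, 0, 0.0265, 0, 0, 0]

```text
t: 11.28
tool_pos: [0.5851, 0.0064, 0.0927]
orientation: [-3.137, 0.162, 0.001]
force: [0.8, -0.3, -0.2]
opening: 0.0421
gripper_force: 0.0
```

Call:
carry_out:
  rows:
    - [0, 0, 0, 0, 0, 0]
    - [0, 0, 0, 0, 0, 0]
    - [0, 0, 0, 0, 0, 0]
    - [0, 0, 0, 0, 0, 0]
    - [0, 0, 0, 0, 0, 0]
  jaw: 255
  force: 45

```text
t: 11.9
tool_pos: [0.5852, 0.0063, 0.0929]
orientation: [3.137, -0.162, 0.0]
force: [0.3, -0.0, -0.6]
opening: 0.0009
gripper_force: 0.0
```

Call:
carry_out:
  rows:
    - [0, 0, 0.002, 0, 0, 0]
    - [0, 0, 0.004, 0, 0, 0]
    - [0, 0, 0.006, 0, 0, 0]
    - [0, 0, 0.006, 0, 0, 0]
    - [0, 0, 0.006, 0, 0, 0]

```text
t: 12.52
tool_pos: [0.5858, 0.0063, 0.0879]
orientation: [3.137, -0.162, 0.002]
force: [-2.2, -0.7, 6.9]
opening: 0.0005
gripper_force: 3.4
```

```bash
python3 -c "
from h import *
im=robot.read_camera('scene');print(proj('scene',[*dk(0,0),.1115]),proj('scene',robot.read_state()['tool_pos']))
cv2.imwrite('pics/v4.png',cv2.resize(im[150:290,170:350,::-1],None,fx=4,fy=4))"
```

```text
[[257.50567362 211.79616056]] [[258.08440411 220.39248784]]
```

View pics/v4.png

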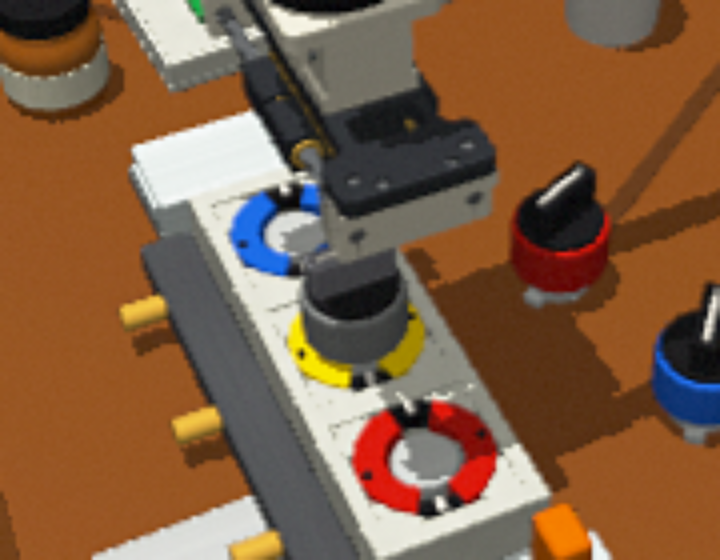

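```bash
python3 -c "
from h import *
im=robot.read_camera('scene');a=cv2.resize(im[175:265,220:320,::-1],(400,360),interpolation=cv2.INTER_CUBIC)
im=robot.read_camera('top');b=cv2.resize(im[130:230,230:340,::-1],(396,360),interpolation=cv2.INTER_CUBIC)
cv2.imwrite('pics/v5.png',np.hstack([a,b]));print(proj('top',robot.read_state()['tool_pos']),proj('scene',robot.read_state()['tool_pos']))
B=place(CAN[3],*dk(0,0),YAW,.0385);print(proj('scene',B).round().tolist())"
```

```text
[[286.6827124  185.43234392]] [[258.08273656 220.38220115]]
[[267.0, 214.0], [267.0, 206.0], [270.0, 219.0], [269.0, 211.0], [246.0, 221.0], [246.0, 213.0], [249.0, 225.0], [248.0, 218.0]]
```

View pics/v5.png

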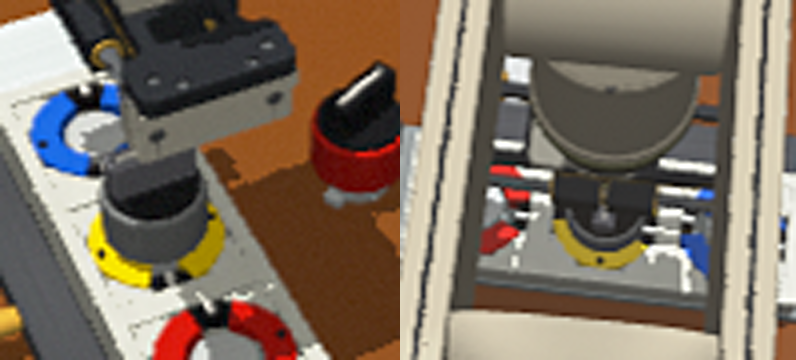

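```bash
python3 -c "
from h import *
I={c:cv2.imread(f'pics/{c}0.png')[:,:,::-1] for c in('top','scene')}
for z in (.08,.09,.1,.1115):
  print(z,[ (np.round(r[0],4),r[1]) if (r:=stripe(c,I[c],*dk(0,0),z=z)) else None for c in I])
s=robot.read_state();print(s['force'],s['wrist_torque'],s['q'])
"
```

```text
0.08 [(array([0.6019, 0.0055, 1.5284]), 169), (array([ 0.5764, -0.0243,  3.0495]), 36)]
0.09 [(array([0.6012, 0.0057, 1.5359]), 197), (array([ 0.5782, -0.0184,  2.9125]), 69)]
0.1 [(array([0.5993, 0.006 , 1.5218]), 213), (array([ 0.5804, -0.0143,  3.0331]), 109)]
0.1115 [(array([0.5965, 0.0057, 1.4792]), 232), (array([ 0.5846, -0.009 ,  0.1009]), 153)]
[-1.48265669  0.99256381  6.59515239] [0.01787124 0.54631678 0.00824372] [-7.67302337e-02  1.65942973e-01  1.64922145e+00 -2.22563860e-05
  1.32510485e+00  1.59746900e+00]
```

Call:
carry_out:
  rows:
    - [0, 0, -0.03, 0, 0, 0]
    - [0, 0, -0.06, 0, 0, 0]
    - [0, 0, -0.06, 0, 0, 0]
    - [0, 0, -0.06, 0, 0, 0]

```text
t: 13.18
tool_pos: [0.5847, 0.0064, 0.1458]
orientation: [-3.137, 0.162, 0.002]
force: [-0.7, 0.4, -0.1]
opening: 0.0003
gripper_force: 0.0
```

```bash
python3 -c "
from h import *
im=robot.read_camera('scene')[:,:,::-1].copy();s=robot.read_state();p=s['tool_pos'];print(p,s['force'],s['opening'])
q=np.vstack([proj('scene',p),proj('scene',p+[0,0,.0225])]);print(q)
a=cv2.resize(im[140:260,200:320],None,fx=4,fy=4,interpolation=cv2.INTER_CUBIC)
for k,c in zip(q,((0,0,255),(255,0,255))): cv2.circle(a,tuple(np.int32((k-[200,140]+.5)*4)),3,c,-1)
cv2.imwrite('pics/v6.png',a)"
```

```text
[0.58428495 0.00639812 0.14522186] [ 0.71030351  0.7543396  -0.31015628] 0.0006543902532495061
[[257.28262    199.24380151]
 [256.66449836 190.54011876]]
```

View pics/v6.png

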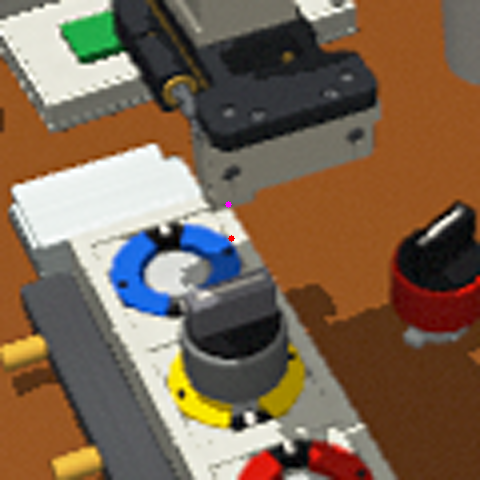

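Call:
carry_out:
  rows:
    - [0, 0, 0, 0, 0, 0]
    - [0, 0, 0, 0, 0, 0]
    - [0.001, 0.0005, 0.03, 0, 0, 0]
    - [0.001, 0.0005, 0.055, 0, 0, 0]
    - [0.001, 0.0005, 0.073, 0, 0, 0]
    - [0.001, 0.0005, 0.073, 0, 0, 0]
  jaw: 140

```text
t: 13.98
tool_pos: [0.5846, 0.0058, 0.0719]
orientation: [-3.137, 0.163, 0.006]
force: [-1.2, 0.4, 0.5]
opening: 0.0421
gripper_force: 0.0
```

Call:
carry_out:
  rows:
    - [0, 0, 0, 0, 0, 0]
    - [0, 0, 0, 0, 0, 0]
    - [0, 0, 0, 0, 0, 0]
    - [0, 0, 0, 0, 0, 0]
    - [0, 0, 0, 0, 0, 0]
  jaw: 255
  force: 45

```text
t: 14.6
tool_pos: [0.5867, 0.0058, 0.0747]
orientation: [-3.137, 0.162, -0.002]
force: [-0.5, 0.7, 4.8]
opening: 0.0135
gripper_force: 45.0
```

```bash
python3 -c "
from h import *
print(go(*dk(0,0),.072,YAW));print(robot.read_state()['wrist_torque'])"
```

```text
('pos', [0.5867, 0.0058, 0.0747], 'shift mm', [-1.3, 0.1, 2.7], 'turn', [-0.0, -0.1, -0.0], 'f', [-0.5, 0.7, 4.8], 'open', 0.0135, 't', 14.6)
[ 0.06956868  0.1901084  -0.00832557]
```

Call:
carry_out:
  rows:
    - [0, 0, 0.002, 0, 0, 0]
    - [0, 0, 0.004, 0, 0, 0]
    - [0, 0, 0.0055, 0, 0, 0]
    - [0, 0, 0.0055, 0, 0, 0]
    - [0, 0, 0.0055, 0, 0, 0]

```text
t: 15.22
tool_pos: [0.587, 0.0057, 0.0698]
orientation: [-3.137, 0.162, -0.003]
force: [-1.9, 0.3, 8.9]
opening: 0.0135
gripper_force: 45.0
```

```bash
cat >> h.py <<'E'
def st(n=6):
    """mean of n readings (costs 0.05 s camera call each)"""
    A=[]
    for _ in range(n):
        s=robot.read_state();A.append(np.r_[s["tool_pos"],s["force"],s["wrist_torque"][2],s["gripper_force"]]);robot.read_camera("top")
    print("mean pos",np.mean(A,0)[:3].round(4),"sd",np.std(A,0)[:3].round(4),"F",np.mean(A,0)[3:6].round(2),"Mz,grip",np.mean(A,0)[6:].round(2),"t",s["t"])
E
python3 -c "
from h import *
st(6)"
```

```text
mean pos [0.587  0.0057 0.0698] sd [0. 0. 0.] F [-2.35  0.3   9.54] Mz,grip [1.0e-02 4.5e+01] t 15.475
```

Call:
carry_out:
  rows:
    - [0, 0, 0.0005, 0, 0, -8]
    - [0, 0, 0.0005, 0, 0, -16]
    - [0, 0, 0.0005, 0, 0, -24]
    - [0, 0, 0.0005, 0, 0, -32]
    - [0, 0, 0.0005, 0, 0, -40]
    - [0, 0, 0.0005, 0, 0, -48]
    - [0, 0, 0.0005, 0, 0, -56]
    - [0, 0, 0.0005, 0, 0, -64]
    - [0, 0, 0.0005, 0, 0, -72]
    - [0, 0, 0.0005, 0, 0, -80]
    - [0, 0, 0.0005, 0, 0, -80]
    - [0, 0, 0.0005, 0, 0, -80]

```text
t: 17.02
tool_pos: [0.5872, 0.0059, 0.0695]
orientation: [2.506, 1.892, 0.003]
force: [-1.3, 1.9, 10.7]
opening: 0.0136
gripper_force: 45.0
```

```bash
python3 -c "
from h import *
st(2);print(go(*dk(0,0),.072,YAW+1.396))"
```

```text
mean pos [0.5872 0.0059 0.0695] sd [0. 0. 0.] F [-1.94  1.33 10.15] Mz,grip [ 0.08 45.02] t 17.075
('pos', [0.5872, 0.0059, 0.0695], 'shift mm', [-0.5, -1.7, -2.5], 'turn', [0.1, -0.0, 0.0], 'f', [-0.6, 1.9, 9.7], 'open', 0.0137, 't', 17.12)
```

Call:
carry_out:
  rows:
    - [0, 0, -0.005, 0, 0, 0]
    - [0, 0, -0.01, 0, 0, 0]
    - [0, 0, -0.018, 0, 0, 0]
    - [0, 0, -0.026, 0, 0, 0]
    - [0, 0, -0.05, 0, 0, 0]
    - [0, 0, -0.1, 0, 0, 0]
    - [0, 0, -0.1, 0, 0, 0]

```text
t: 18.0
tool_pos: [0.5889, 0.0055, 0.173]
orientation: [2.504, 1.889, 0.009]
force: [-0.3, -1.2, -1.7]
opening: 0.0136
gripper_force: 45.0
```

```bash
python3 -c "
from h import *
b=np.array([.4367,.358]);a=-.045
p=b+.04*np.array([np.cos(a),np.sin(a)]);print(p)
print(go(*p,.16,a+np.pi/2))
im=robot.read_camera('scene')[:,:,::-1];cv2.imwrite('pics/v7.png',cv2.resize(im[100:300,180:420],None,fx=2.5,fy=2.5))"
```

```text
[0.47665951 0.35620061]
('pos', [0.5889, 0.0055, 0.173], 'shift mm', [306.4, -204.3, 11.9], 'turn', [0.4, -0.0, -13.4], 'f', [-0.3, -1.2, -1.7], 'open', 0.0136, 't', 18.0)
```

View pics/v7.png

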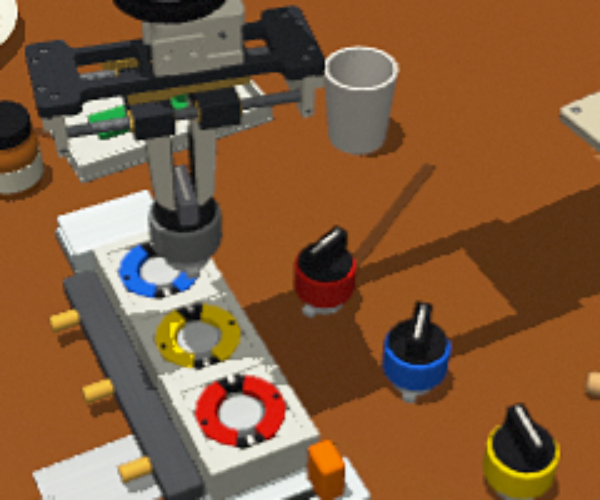

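```bash
python3 -c "
from h import *
print(go(.4367,.358,.16,1.526))"
```

```text
('pos', [0.5875, 0.0056, 0.1701], 'shift mm', [297.5, -241.8, 9.4], 'turn', [0.2, -0.0, -13.4], 'f', [-0.4, 0.4, -2.0], 'open', 0.0137, 't', 18.05)
```

Call:
carry_out:
  rows:
    - [0.045, -0.036, 0.009, 0, 0, -3]
    - [0.09, -0.073, 0.009, 0, 0, -6]
    - [0.135, -0.11, 0.009, 0, 0, -9]
    - [0.18, -0.146, 0.009, 0, 0, -12]
    - [0.225, -0.183, 0.009, 0, 0, -13.4]
    - [0.265, -0.215, 0.009, 0, 0, -13.4]
    - [0.29, -0.236, 0.009, 0, 0, -13.4]
    - [0.2975, -0.2418, 0.009, 0, 0, -13.4]
    - [0.2975, -0.2418, 0.009, 0, 0, -13.4]
    - [0.2975, -0.2418, 0.009, 0, 0, -13.4]

```text
t: 19.3
tool_pos: [0.4356, 0.3569, 0.1582]
orientation: [2.271, 2.17, -0.002]
force: [0.2, -0.4, -1.5]
opening: 0.0135
gripper_force: 45.0
```

```bash
python3 -c "
from h import *
print(go(.4367,.358,.042,1.526))"
```

```text
('pos', [0.4356, 0.3569, 0.1582], 'shift mm', [1.3, 1.1, 116.2], 'turn', [-0.0, 0.1, -0.0], 'f', [0.2, -0.4, -1.5], 'open', 0.0135, 't', 19.3)
```

Call:
carry_out:
  rows:
    - [0.001, 0.001, 0.04, 0, 0, 0]
    - [0.001, 0.001, 0.08, 0, 0, 0]
    - [0.001, 0.001, 0.105, 0, 0, 0]
    - [0.001, 0.001, 0.113, 0, 0, 0]
    - [0.001, 0.001, 0.117, 0, 0, 0]
    - [0.001, 0.001, 0.117, 0, 0, 0]
    - [0.001, 0.001, 0.117, 0, 0, 0]

```text
t: 20.18
tool_pos: [0.4371, 0.3596, 0.0431]
orientation: [2.27, 2.172, 0.003]
force: [0.3, -1.0, -1.8]
opening: 0.0133
gripper_force: 45.0
```

Call:
carry_out:
  rows:
    - [0, 0, 0.001, 0, 0, 0]
    - [0, 0, 0.002, 0, 0, 0]
    - [0, 0, 0.003, 0, 0, 0]
    - [0, 0, 0.003, 0, 0, 0]

```text
t: 20.68
tool_pos: [0.4367, 0.3595, 0.0402]
orientation: [2.27, 2.172, 0.002]
force: [-3.1, -2.2, 7.9]
opening: 0.0137
gripper_force: 45.0
```

Call:
carry_out:
  rows:
    - [0, 0, -0.001, 0, 0, 0]
    - [0, 0, -0.001, 0, 0, 0]
    - [0, 0, -0.001, 0, 0, 0]
    - [0, 0, -0.02, 0, 0, 0]
    - [0, 0, -0.06, 0, 0, 0]
    - [0, 0, -0.12, 0, 0, 0]
    - [0, 0, -0.12, 0, 0, 0]
  jaw: 140

```text
t: 21.55
tool_pos: [0.4399, 0.3616, 0.167]
orientation: [2.268, 2.171, 0.019]
force: [0.3, 1.1, 1.0]
opening: 0.042
gripper_force: 0.0
```

```bash
cat >> h.py <<'E'
def cans():
    """stripe poses of the cans on the table from both cameras"""
    G=dict(can_red=(.4517,-.0122),can_yellow=(.4309,.229),can_blue=(.438,.1038))
    I={c:robot.read_camera(c) for c in("top","scene")}
    for n,g in G.items():
        for c in I:
            r=stripe(c,I[c],*g);print(n,c,r and (np.round(r[0],4),r[1]))
    return I
E
python3 -c "
from h import *
I=cans()
print(go(.4309,.229,.12,1.346))
cv2.imwrite('pics/v8.png',np.hstack([cv2.resize(I['scene'][200:400,280:500,::-1],(396,360)),cv2.resize(I['top'][150:350,100:320,::-1],(396,360))]))"
```

```text
can_red top (array([ 0.4517, -0.0115,  0.3196]), 30)
can_red scene (array([ 0.4516, -0.013 ,  0.3125]), 20)
can_yellow top (array([0.4187, 0.2531, 1.4119]), 8)
can_yellow scene (array([0.4183, 0.2488, 0.9123]), 4)
can_blue top (array([0.4379, 0.1044, 0.7909]), 34)
can_blue scene (array([0.4382, 0.1032, 0.7918]), 28)
('pos', [0.4371, 0.3597, 0.1609], 'shift mm', [-130.9, -0.6, 40.6], 'turn', [0.1, -0.1, 10.4], 'f', [-0.2, -0.3, 0.3], 'open', 0.0418, 't', 21.65)
```

View pics/v8.png

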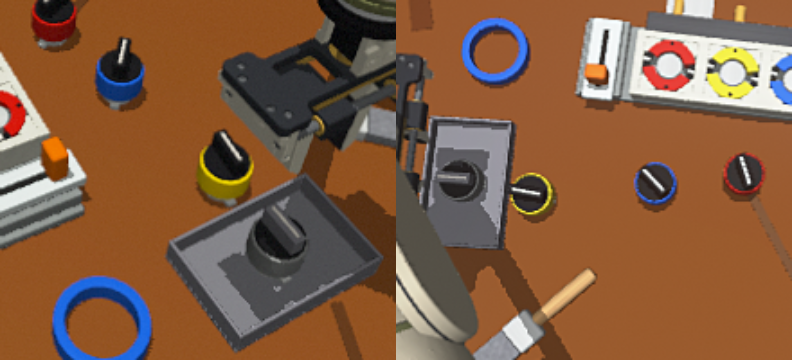

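```bash
python3 -c "
from h import *
g=unproj('top',[[174.4,257]],.05)[0][:2];print(g)
for c in('top','scene'):
  r=stripe(c,robot.read_camera(c),*g);print(r)
  m=masks('can_yellow',(c,));q=fit(CAN,m,[*r[0]]);print(q)
print(go(r[0][0],r[0][1],.12,r[0][2]))"
```

```text
[0.42018869 0.26353387]
(array([0.4205488 , 0.26477912, 1.40432973]), 26)
(array([0.4210023 , 0.26427936, 1.49576464]), np.float64(0.022673660465732142))
(array([0.42063402, 0.26358887, 1.40630987]), 35)
(array([0.41994289, 0.26300091, 1.48707844]), np.float64(0.08062011625314464))
('pos', [0.4353, 0.3585, 0.1572], 'shift mm', [-95.4, -10.4, 37.4], 'turn', [-0.1, 0.1, 6.9], 'f', [0.6, 0.2, -0.3], 'open', 0.0416, 't', 21.85)
```

Call:
carry_out:
  rows:
    - [-0.05, -0.005, 0.02, 0, 0, 3.5]
    - [-0.0954, -0.0104, 0.0374, 0, 0, 6.9]
    - [-0.0954, -0.0104, 0.0374, 0, 0, 6.9]
    - [-0.0954, -0.0104, 0.0374, 0, 0, 6.9]
    - [-0.0954, -0.0104, 0.0374, 0, 0, 6.9]

```text
t: 22.48
tool_pos: [0.4223, 0.2653, 0.1221]
orientation: [2.395, 2.033, 0.002]
force: [-0.4, 0.3, -0.8]
opening: 0.0419
gripper_force: 0.0
```

```bash
python3 -c "
from h import *
print(go(.4206,.2642,.038,1.406))"
```

```text
('pos', [0.4223, 0.2653, 0.1221], 'shift mm', [-1.5, -1.6, 84.1], 'turn', [0.0, -0.1, 0.1], 'f', [-0.4, 0.3, -0.8], 'open', 0.0419, 't', 22.48)
```

Call:
carry_out:
  rows:
    - [-0.001, -0.001, 0.04, 0, 0, 0]
    - [-0.001, -0.001, 0.07, 0, 0, 0]
    - [-0.001, -0.001, 0.084, 0, 0, 0]
    - [-0.001, -0.001, 0.084, 0, 0, 0]
    - [-0.001, -0.001, 0.084, 0, 0, 0]

```text
t: 23.1
tool_pos: [0.4216, 0.2642, 0.0389]
orientation: [2.396, 2.031, 0.003]
force: [-0.2, -0.6, 0.5]
opening: 0.0419
gripper_force: 0.0
```

Call:
carry_out:
  rows:
    - [0, 0, 0, 0, 0, 0]
    - [0, 0, 0, 0, 0, 0]
    - [0, 0, 0, 0, 0, 0]
    - [0, 0, 0, 0, 0, 0]
    - [0, 0, 0, 0, 0, 0]
  jaw: 255

```text
t: 23.72
tool_pos: [0.4207, 0.2636, 0.0377]
orientation: [2.396, 2.031, 0.001]
force: [-1.0, -0.6, 3.7]
opening: 0.0137
gripper_force: 45.0
```

Call:
carry_out:
  rows:
    - [0, 0, -0.03, 0, 0, 0]
    - [0, 0, -0.08, 0, 0, 0]
    - [0, 0, -0.122, 0, 0, 0]
    - [0, 0, -0.122, 0, 0, 0]

```text
t: 24.22
tool_pos: [0.4229, 0.2646, 0.1633]
orientation: [2.395, 2.03, 0.011]
force: [1.2, 0.4, -3.1]
opening: 0.0134
gripper_force: 45.0
```

```bash
python3 -c "
from h import *
print(go(.5865,.0058,.16,YAW+1.396))
for c in('top','scene'):
  im=robot.read_camera(c)
  h=cv2.cvtColor(im,cv2.COLOR_RGB2HSV)"
```

```text
('pos', [0.4229, 0.2646, 0.1633], 'shift mm', [-228.5, 203.8, 3.5], 'turn', [0.3, -0.2, 6.5], 'f', [1.2, 0.4, -3.1], 'open', 0.0134, 't', 24.23)
```

Call:
carry_out:
  rows:
    - [-0.04, 0.035, 0.002, 0, 0, 1]
    - [-0.08, 0.07, 0.002, 0, 0, 2]
    - [-0.12, 0.105, 0.002, 0, 0, 3]
    - [-0.16, 0.14, 0.002, 0, 0, 4.5]
    - [-0.195, 0.175, 0.002, 0, 0, 5.5]
    - [-0.22, 0.197, 0.002, 0, 0, 6.5]
    - [-0.2285, 0.2038, 0.002, 0, 0, 6.5]
    - [-0.2285, 0.2038, 0.002, 0, 0, 6.5]
    - [-0.2285, 0.2038, 0.002, 0, 0, 6.5]

```text
t: 25.45
tool_pos: [0.5832, 0.0058, 0.1566]
orientation: [-2.506, -1.893, 0.001]
force: [0.1, 0.6, -2.3]
opening: 0.0137
gripper_force: 45.0
```

```bash
python3 -c "
from h import *
st(3);print(go(.5865,.0058,.092,YAW+1.396))"
```

```text
mean pos [0.5834 0.0059 0.1569] sd [0.0002 0.     0.0003] F [-0.28  0.16 -1.96] Mz,grip [1.000e-02 4.499e+01] t 25.55
('pos', [0.5838, 0.0057, 0.1575], 'shift mm', [0.8, 2.6, 65.5], 'turn', [-0.0, -0.0, 0.1], 'f', [-0.3, 0.8, -2.3], 'open', 0.0137, 't', 25.6)
```

Call:
carry_out:
  rows:
    - [0.0005, 0.0025, 0.03, 0, 0, 0]
    - [0.0005, 0.0025, 0.055, 0, 0, 0]
    - [0.0005, 0.0025, 0.0655, 0, 0, 0]
    - [0.0005, 0.0025, 0.0655, 0, 0, 0]
    - [0.0005, 0.0025, 0.0655, 0, 0, 0]
    - [0.0005, 0.0025, 0.0655, 0, 0, 0]

```text
t: 26.35
tool_pos: [0.5876, 0.0044, 0.0934]
orientation: [2.507, 1.891, 0.003]
force: [0.2, 0.2, -2.4]
opening: 0.0133
gripper_force: 45.0
```

```bash
python3 -c "
from h import *
st(3);print(go(.5865,.0058,.071,YAW+1.396))"
```

```text
mean pos [0.5875 0.0044 0.0931] sd [0.0001 0.     0.0002] F [-0.2  -0.11 -2.24] Mz,grip [ 0.   44.99] t 26.45
('pos', [0.5872, 0.0044, 0.0927], 'shift mm', [1.2, -1.0, 21.7], 'turn', [0.1, -0.0, 0.0], 'f', [0.5, -0.9, -1.9], 'open', 0.0138, 't', 26.5)
```

Call:
carry_out:
  rows:
    - [0.0012, -0.0005, 0.003, 0, 0, 0]
    - [0.0012, -0.0005, 0.006, 0, 0, 0]
    - [0.0012, -0.0005, 0.009, 0, 0, 0]
    - [0.0012, -0.0005, 0.011, 0, 0, 0]
    - [0.0012, -0.0005, 0.013, 0, 0, 0]
    - [0.0012, -0.0005, 0.013, 0, 0, 0]

```text
t: 27.25
tool_pos: [0.5866, 0.0057, 0.0792]
orientation: [2.508, 1.892, 0.0]
force: [-3.3, -0.0, 3.8]
opening: 0.0136
gripper_force: 45.0
```

```bash
python3 -c "
from h import *
st(3)"
```

```text
mean pos [0.5866 0.0058 0.0793] sd [0. 0. 0.] F [-2.98  0.34  3.84] Mz,grip [3.000e-02 4.502e+01] t 27.35
```

Call:
carry_out:
  rows:
    - [0, 0, 0.003, 0, 0, 0]
    - [0, 0, 0.006, 0, 0, 0]
    - [0, 0, 0.009, 0, 0, 0]
    - [0, 0, 0.009, 0, 0, 0]
    - [0, 0, 0.009, 0, 0, 0]

```text
t: 28.02
tool_pos: [0.5868, 0.0057, 0.0707]
orientation: [2.507, 1.892, 0.001]
force: [-5.3, 0.4, 9.0]
opening: 0.0134
gripper_force: 45.1
```

```bash
python3 -c "
from h import *
st(3)"
```

```text
mean pos [0.5869 0.0058 0.0707] sd [0. 0. 0.] F [-4.63  0.78  9.33] Mz,grip [2.000e-02 4.507e+01] t 28.125
```

Call:
carry_out:
  rows:
    - [-0.0003, -0.001, 0, 0, 0, 8]
    - [-0.0003, -0.001, 0, 0, 0, 16]
    - [-0.0003, -0.001, 0, 0, 0, 24]
    - [-0.0003, -0.001, 0, 0, 0, 32]
    - [-0.0003, -0.001, 0, 0, 0, 40]
    - [-0.0003, -0.001, 0, 0, 0, 48]
    - [-0.0003, -0.001, 0, 0, 0, 56]
    - [-0.0003, -0.001, 0, 0, 0, 64]
    - [-0.0003, -0.001, 0, 0, 0, 72]
    - [-0.0003, -0.001, 0, 0, 0, 79]
    - [-0.0003, -0.001, 0, 0, 0, 81.5]
    - [-0.0003, -0.001, 0, 0, 0, 81.5]

```text
t: 29.68
tool_pos: [0.5869, 0.0058, 0.0713]
orientation: [-3.135, 0.204, -0.005]
force: [-1.7, 0.3, 8.7]
opening: 0.0136
gripper_force: 45.0
```

```bash
python3 -c "
from h import *
st(3);print(go(.5865,.0058,.071,YAW))"
```

```text
mean pos [0.5869 0.0058 0.0713] sd [0. 0. 0.] F [-2.12  0.59  9.1 ] Mz,grip [4.0e-02 4.5e+01] t 29.775
('pos', [0.5869, 0.0058, 0.0713], 'shift mm', [-0.4, 0.0, 0.3], 'turn', [-0.0, -0.2, -1.5], 'f', [-1.7, 1.2, 9.2], 'open', 0.0137, 't', 29.82)
```

Call:
carry_out:
  rows:
    - [0, 0, -0.002, 0, 0, 0]
    - [0, 0, -0.004, 0, 0, 0]
    - [0, 0, -0.006, 0, 0, 0]
    - [0, 0, -0.007, 0, 0, 0]
    - [0, 0, -0.007, 0, 0, 0]
    - [0, 0, -0.007, 0, 0, 0]

```text
t: 30.58
tool_pos: [0.5863, 0.0057, 0.0763]
orientation: [-3.135, 0.203, -0.003]
force: [5.7, 0.6, -5.1]
opening: 0.0135
gripper_force: 45.0
```

```bash
python3 -c "
from h import *
st(3);print(go(.5865,.0058,.071,YAW))"
```

```text
mean pos [0.5863 0.0057 0.0763] sd [0. 0. 0.] F [ 6.    0.4  -5.29] Mz,grip [4.000e-02 4.499e+01] t 30.675
('pos', [0.5863, 0.0057, 0.0762], 'shift mm', [0.2, -0.1, 5.2], 'turn', [-0.0, -0.1, -1.5], 'f', [6.1, 0.2, -5.0], 'open', 0.0134, 't', 30.73)
```

Call:
carry_out:
  rows:
    - [0, 0, 0.0015, 0, 0, 0]
    - [0, 0, 0.0015, 0, 0, 0]
    - [0, 0, 0.0015, 0, 0, 0]
    - [0, 0, 0.0015, 0, 0, 0]
  jaw: 140

```text
t: 31.22
tool_pos: [0.5855, 0.0057, 0.0755]
orientation: [-3.135, 0.204, 0.0]
force: [-0.1, 0.3, 0.2]
opening: 0.0414
gripper_force: 0.0
```

Call:
carry_out:
  rows:
    - [0, 0, -0.02, 0, 0, 0]
    - [0, 0, -0.06, 0, 0, 0]
    - [0, 0, -0.09, 0, 0, 0]
    - [0, 0, -0.09, 0, 0, 0]

```text
t: 31.72
tool_pos: [0.5882, 0.0055, 0.1707]
orientation: [3.135, -0.203, 0.012]
force: [-0.3, 0.5, -0.1]
opening: 0.0416
gripper_force: 0.0
```

```bash
python3 -c "
from h import *
I=cans()
print(go(.438,.1038,.12,.791))"
```

```text
can_red top (array([ 0.4643, -0.0127,  1.4619]), 332)
can_red scene (array([ 0.4486, -0.0141,  0.2713]), 13)
can_yellow top None
can_yellow scene None
can_blue top (array([0.4239, 0.095 , 2.0599]), 242)
can_blue scene (array([0.4401, 0.1051, 0.7829]), 24)
('pos', [0.5858, 0.0057, 0.1663], 'shift mm', [-159.3, -78.2, 46.1], 'turn', [0.0, -0.1, -52.7], 'f', [-0.4, -0.3, -0.2], 'open', 0.0417, 't', 31.82)
```

Call:
carry_out:
  rows:
    - [-0.053, -0.026, 0.01, 0, 0, -10]
    - [-0.106, -0.052, 0.02, 0, 0, -20]
    - [-0.1593, -0.0782, 0.03, 0, 0, -30]
    - [-0.1593, -0.0782, 0.04, 0, 0, -40]
    - [-0.1593, -0.0782, 0.046, 0, 0, -50]
    - [-0.1593, -0.0782, 0.046, 0, 0, -52.7]
    - [-0.1593, -0.0782, 0.046, 0, 0, -52.7]
    - [-0.1593, -0.0782, 0.046, 0, 0, -52.7]

```text
t: 32.83
tool_pos: [0.4372, 0.1038, 0.1189]
orientation: [-2.9, -1.207, 0.002]
force: [0.6, 0.6, -0.3]
opening: 0.0417
gripper_force: 0.0
```

```bash
python3 -c "
from h import *
I=cans()
print(go(.438,.1038,.038,.791))
for n in('can_blue','can_red'):
  m=masks(n,('scene',));print(n,fit(CAN,m,[.438,.1038,.791] if 'b' in n[4:] else [.4517,-.0122,.316]),m['scene'][2])
cv2.imwrite('pics/v9.png',cv2.resize(I['scene'][140:300,200:420,::-1],(770,560)))"
```

```text
can_red top (array([ 0.4517, -0.0115,  0.319 ]), 31)
can_red scene (array([ 0.4516, -0.0131,  0.3122]), 20)
can_yellow top (array([0.4297, 0.2573, 0.0863]), 32)
can_yellow scene None
can_blue top (array([0.4409, 0.0757, 0.1082]), 34)
can_blue scene (array([0.4342, 0.0994, 1.5708]), 1)
('pos', [0.4375, 0.1038, 0.1192], 'shift mm', [0.4, 0.4, 81.2], 'turn', [-0.0, 0.0, -0.1], 'f', [0.3, 1.0, 0.3], 'open', 0.042, 't', 32.92)
can_blue (array([0.43786183, 0.10216586, 0.79345138]), np.float64(0.06521913050701786)) 0.63
can_red (array([ 0.45282507, -0.0134597 ,  0.30685596]), np.float64(0.046337761657935087)) 0.87
```

View pics/v9.png

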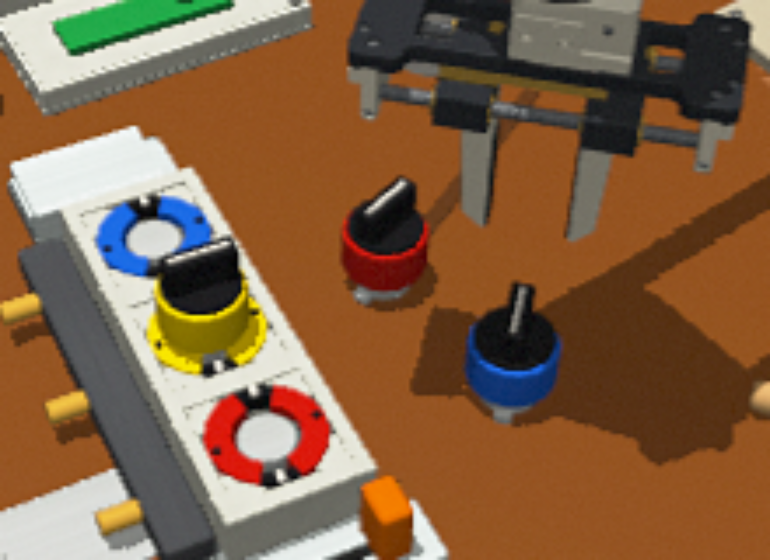

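Call:
carry_out:
  rows:
    - [0.0004, 0.0004, 0.04, 0, 0, 0]
    - [0.0004, 0.0004, 0.065, 0, 0, 0]
    - [0.0004, 0.0004, 0.081, 0, 0, 0]
    - [0.0004, 0.0004, 0.081, 0, 0, 0]
    - [0.0004, 0.0004, 0.081, 0, 0, 0]

```text
t: 33.65
tool_pos: [0.4391, 0.104, 0.0395]
orientation: [2.899, 1.209, 0.002]
force: [-0.3, 0.0, -0.0]
opening: 0.0421
gripper_force: 0.0
```

Call:
carry_out:
  rows:
    - [0, 0, 0, 0, 0, 0]
    - [0, 0, 0, 0, 0, 0]
    - [0, 0, 0, 0, 0, 0]
    - [0, 0, 0, 0, 0, 0]
    - [0, 0, 0, 0, 0, 0]
  jaw: 255

```text
t: 34.28
tool_pos: [0.4384, 0.104, 0.0387]
orientation: [-2.9, -1.209, -0.001]
force: [-0.4, 0.2, 2.8]
opening: 0.0134
gripper_force: 45.0
```

Call:
carry_out:
  rows:
    - [0, 0, -0.03, 0, 0, 0]
    - [0, 0, -0.08, 0, 0, 0]
    - [0, 0, -0.122, 0, 0, 0]
    - [0, 0, -0.122, 0, 0, 0]
    - [0, 0, -0.122, 0, 0, 0]

```text
t: 34.9
tool_pos: [0.4375, 0.1037, 0.159]
orientation: [-2.899, -1.209, 0.003]
force: [-0.7, 0.7, -2.8]
opening: 0.0135
gripper_force: 45.0
```

```bash
python3 -c "
from h import *
p=np.array([.5863,.0058])-.085*DY;print(p,np.array([.5863,.0058])+.085*DY);print(go(*p,.16,YAW+1.396))"
```

```text
[ 0.57754356 -0.07874777] [0.59505644 0.09034777]
('pos', [0.4375, 0.1037, 0.159], 'shift mm', [-31.1, 227.9, -1.2], 'turn', [-0.1, 0.1, -28.8], 'f', [-0.7, 0.7, -2.8], 'open', 0.0135, 't', 34.9)
```

Call:
carry_out:
  rows:
    - [-0.008, 0.045, -0.005, 0, 0, -6]
    - [-0.014, 0.09, -0.005, 0, 0, -12]
    - [-0.02, 0.135, -0.003, 0, 0, -18]
    - [-0.026, 0.175, -0.001, 0, 0, -24]
    - [-0.029, 0.21, -0.001, 0, 0, -28.8]
    - [-0.0311, 0.2279, -0.001, 0, 0, -28.8]
    - [-0.0311, 0.2279, -0.001, 0, 0, -28.8]
    - [-0.0311, 0.2279, -0.001, 0, 0, -28.8]
    - [-0.0311, 0.2279, -0.001, 0, 0, -28.8]

```text
t: 36.02
tool_pos: [0.5778, -0.0776, 0.1614]
orientation: [-2.507, -1.893, 0.0]
force: [-0.7, -0.3, -1.9]
opening: 0.0139
gripper_force: 45.0
```

```bash
python3 -c "
from h import *
print(go(.5775,-.0787,.093,YAW+1.396))"
```

```text
('pos', [0.5778, -0.0776, 0.1614], 'shift mm', [-1.2, 0.1, 68.4], 'turn', [-0.0, -0.0, 0.0], 'f', [-0.7, -0.3, -1.9], 'open', 0.0139, 't', 36.02)
```

Call:
carry_out:
  rows:
    - [-0.001, 0, 0.03, 0, 0, 0]
    - [-0.001, 0, 0.055, 0, 0, 0]
    - [-0.001, 0, 0.0684, 0, 0, 0]
    - [-0.001, 0, 0.0684, 0, 0, 0]
    - [-0.001, 0, 0.0684, 0, 0, 0]
    - [-0.001, 0, 0.0684, 0, 0, 0]

```text
t: 36.78
tool_pos: [0.5789, -0.0797, 0.0945]
orientation: [2.506, 1.891, 0.002]
force: [-0.6, 0.4, -1.1]
opening: 0.0133
gripper_force: 45.0
```

```bash
python3 -c "
from h import *
st(3);print(go(.5775,-.0787,.08,YAW+1.396))"
```

```text
mean pos [ 0.5788 -0.0797  0.0942] sd [0.0001 0.     0.0002] F [-0.36  0.32 -1.56] Mz,grip [-2.000e-02  4.498e+01] t 36.875
('pos', [0.5785, -0.0797, 0.0938], 'shift mm', [0.7, -1.2, 13.8], 'turn', [0.1, -0.0, 0.0], 'f', [0.6, 0.3, -2.0], 'open', 0.0134, 't', 36.92)
```

Call:
carry_out:
  rows:
    - [0.0008, -0.0008, 0.003, 0, 0, 0]
    - [0.0008, -0.0008, 0.006, 0, 0, 0]
    - [0.0008, -0.0008, 0.009, 0, 0, 0]
    - [0.0008, -0.0008, 0.011, 0, 0, 0]
    - [0.0008, -0.0008, 0.0138, 0, 0, 0]
    - [0.0008, -0.0008, 0.0138, 0, 0, 0]

```text
t: 37.67
tool_pos: [0.5775, -0.0786, 0.0795]
orientation: [2.508, 1.892, 0.0]
force: [-1.8, 0.5, 4.1]
opening: 0.0136
gripper_force: 45.0
```

```bash
python3 -c "
from h import *
st(3);print(go(.5775,-.0787,.0715,YAW+1.396))"
```

```text
mean pos [ 0.5775 -0.0786  0.0796] sd [0.     0.     0.0001] F [-2.52  0.91  4.05] Mz,grip [-2.000e-02  4.503e+01] t 37.775
('pos', [0.5775, -0.0786, 0.0796], 'shift mm', [-0.1, 0.0, 8.1], 'turn', [0.0, -0.0, 0.0], 'f', [-2.5, 0.2, 3.2], 'open', 0.0132, 't', 37.83)
```

Call:
carry_out:
  rows:
    - [0, 0, 0.003, 0, 0, 0]
    - [0, 0, 0.006, 0, 0, 0]
    - [0, 0, 0.0085, 0, 0, 0]
    - [0, 0, 0.0085, 0, 0, 0]
    - [0, 0, 0.0085, 0, 0, 0]

```text
t: 38.45
tool_pos: [0.5777, -0.0786, 0.0716]
orientation: [2.507, 1.892, 0.001]
force: [-4.8, 1.5, 10.5]
opening: 0.0136
gripper_force: 45.1
```

Call:
carry_out:
  rows:
    - [-0.0003, -0.001, 0, 0, 0, 8]
    - [-0.0003, -0.001, 0, 0, 0, 16]
    - [-0.0003, -0.001, 0, 0, 0, 24]
    - [-0.0003, -0.001, 0, 0, 0, 32]
    - [-0.0003, -0.001, 0, 0, 0, 40]
    - [-0.0003, -0.001, 0, 0, 0, 48]
    - [-0.0003, -0.001, 0, 0, 0, 56]
    - [-0.0003, -0.001, 0, 0, 0, 64]
    - [-0.0003, -0.001, 0, 0, 0, 72]
    - [-0.0003, -0.001, 0, 0, 0, 79]
    - [-0.0003, -0.001, 0, 0, 0, 81.5]
    - [-0.0003, -0.001, 0, 0, 0, 81.5]

```text
t: 39.95
tool_pos: [0.5784, -0.0793, 0.0725]
orientation: [3.134, -0.204, 0.007]
force: [0.5, -1.0, 8.5]
opening: 0.0139
gripper_force: 45.0
```

Call:
carry_out:
  rows:
    - [0, 0, -0.002, 0, 0, 0]
    - [0, 0, -0.004, 0, 0, 0]
    - [0, 0, -0.006, 0, 0, 0]
    - [0, 0, -0.007, 0, 0, 0]
    - [0, 0, -0.007, 0, 0, 0]
    - [0, 0, -0.007, 0, 0, 0]

```text
t: 40.7
tool_pos: [0.5776, -0.0792, 0.0771]
orientation: [3.134, -0.204, 0.004]
force: [5.9, -2.8, -7.8]
opening: 0.0139
gripper_force: 45.0
```

Call:
carry_out:
  rows:
    - [0, 0, 0.0015, 0, 0, 0]
    - [0, 0, 0.0015, 0, 0, 0]
    - [0, 0, 0.0015, 0, 0, 0]
    - [0, 0, 0.0015, 0, 0, 0]
  jaw: 140

```text
t: 41.2
tool_pos: [0.5763, -0.0785, 0.0762]
orientation: [-3.135, 0.203, 0.0]
force: [-0.7, -0.6, -0.1]
opening: 0.0419
gripper_force: 0.0
```

Call:
carry_out:
  rows:
    - [0, 0, -0.02, 0, 0, 0]
    - [0, 0, -0.06, 0, 0, 0]
    - [0, 0, -0.085, 0, 0, 0]
    - [0, 0, -0.085, 0, 0, 0]

```text
t: 41.7
tool_pos: [0.5787, -0.0791, 0.1658]
orientation: [3.134, -0.203, 0.011]
force: [-0.7, -0.1, 0.1]
opening: 0.042
gripper_force: 0.0
```

```bash
python3 -c "
from h import *
I=cans()
print(go(.4517,-.0122,.12,.316))"
```

```text
can_red top (array([ 0.4659, -0.0254,  1.2277]), 153)
can_red scene (array([ 0.4509, -0.0132,  0.3224]), 19)
can_yellow top None
can_yellow scene None
can_blue top None
can_blue scene None
('pos', [0.5765, -0.0786, 0.1617], 'shift mm', [-132.4, -49.7, 41.6], 'turn', [0.0, -0.0, -25.5], 'f', [0.2, -0.4, -0.3], 'open', 0.0419, 't', 41.8)
```

Call:
carry_out:
  rows:
    - [-0.044, -0.017, 0.01, 0, 0, -8]
    - [-0.088, -0.033, 0.02, 0, 0, -16]
    - [-0.1324, -0.0497, 0.03, 0, 0, -25.5]
    - [-0.1324, -0.0497, 0.042, 0, 0, -25.5]
    - [-0.1324, -0.0497, 0.042, 0, 0, -25.5]
    - [-0.1324, -0.0497, 0.042, 0, 0, -25.5]

```text
t: 42.55
tool_pos: [0.4524, -0.0127, 0.1195]
orientation: [3.103, 0.491, 0.0]
force: [-0.4, -0.4, -1.0]
opening: 0.0418
gripper_force: 0.0
```

```bash
python3 -c "
from h import *
m=masks('can_red',('scene',)) if robot.read_camera('scene') is not None else 0
print(fit(CAN,m,[.4517,-.0122,.316]),m['scene'][2])
print(go(.4517,-.0122,.0382,.316))"
```

```text
(array([ 0.45433963, -0.01158022,  0.29672156]), np.float64(0.07417301512713534)) 0.92
('pos', [0.4525, -0.0127, 0.1197], 'shift mm', [-0.6, -0.7, 81.5], 'turn', [0.0, -0.0, -0.1], 'f', [-0.7, -0.5, -0.2], 'open', 0.0419, 't', 42.65)
```

Call:
carry_out:
  rows:
    - [-0.0003, -0.0005, 0.04, 0, 0, 0]
    - [-0.0003, -0.0005, 0.065, 0, 0, 0]
    - [-0.0003, -0.0005, 0.081, 0, 0, 0]
    - [-0.0003, -0.0005, 0.081, 0, 0, 0]
    - [-0.0003, -0.0005, 0.081, 0, 0, 0]

```text
t: 43.28
tool_pos: [0.4521, -0.012, 0.0394]
orientation: [3.102, 0.493, 0.002]
force: [-0.2, -0.4, -0.8]
opening: 0.0423
gripper_force: 0.0
```

Call:
carry_out:
  rows:
    - [0, 0, 0, 0, 0, 0]
    - [0, 0, 0, 0, 0, 0]
    - [0, 0, 0, 0, 0, 0]
    - [0, 0, 0, 0, 0, 0]
    - [0, 0, 0, 0, 0, 0]
  jaw: 255

```text
t: 43.9
tool_pos: [0.4513, -0.0118, 0.0385]
orientation: [3.103, 0.494, 0.001]
force: [-0.5, 0.0, 3.4]
opening: 0.0131
gripper_force: 45.0
```

Call:
carry_out:
  rows:
    - [0, 0, -0.03, 0, 0, 0]
    - [0, 0, -0.08, 0, 0, 0]
    - [0, 0, -0.135, 0, 0, 0]
    - [0, 0, -0.135, 0, 0, 0]
    - [0, 0, -0.135, 0, 0, 0]

```text
t: 44.52
tool_pos: [0.4505, -0.0118, 0.1721]
orientation: [-3.102, -0.493, 0.002]
force: [0.3, -0.0, -3.3]
opening: 0.0135
gripper_force: 45.0
```

```bash
python3 -c "
from h import *
print(go(.595,.0903,.172,YAW+1.396))"
```

```text
('pos', [0.4505, -0.0118, 0.1721], 'shift mm', [169.1, -52.2, -0.1], 'turn', [-0.1, 0.1, -56.0], 'f', [0.3, -0.0, -3.3], 'open', 0.0135, 't', 44.52)
```

Call:
carry_out:
  rows:
    - [0.04, -0.012, 0, 0, 0, -9]
    - [0.08, -0.025, 0, 0, 0, -18]
    - [0.12, -0.037, 0, 0, 0, -27]
    - [0.15, -0.046, 0, 0, 0, -37]
    - [0.1691, -0.0522, 0, 0, 0, -47]
    - [0.1691, -0.0522, 0, 0, 0, -56]
    - [0.1691, -0.0522, 0, 0, 0, -56]
    - [0.1691, -0.0522, 0, 0, 0, -56]

```text
t: 45.52
tool_pos: [0.5946, 0.0901, 0.1715]
orientation: [-2.51, -1.887, 0.004]
force: [0.2, 0.3, -1.6]
opening: 0.0136
gripper_force: 45.0
```

```bash
python3 -c "
from h import *
print(go(.595,.0903,.093,YAW+1.396))"
```

```text
('pos', [0.5946, 0.0901, 0.1715], 'shift mm', [0.4, 0.5, 78.5], 'turn', [-0.1, 0.1, -0.2], 'f', [0.2, 0.3, -1.6], 'open', 0.0136, 't', 45.52)
```

Call:
carry_out:
  rows:
    - [0, 0.0005, 0.04, 0, 0, 0]
    - [0, 0.0005, 0.065, 0, 0, 0]
    - [0, 0.0005, 0.0785, 0, 0, 0]
    - [0, 0.0005, 0.0785, 0, 0, 0]
    - [0, 0.0005, 0.0785, 0, 0, 0]
    - [0, 0.0005, 0.0785, 0, 0, 0]

```text
t: 46.28
tool_pos: [0.5972, 0.0902, 0.0963]
orientation: [2.507, 1.891, 0.003]
force: [0.3, -0.2, -2.0]
opening: 0.0136
gripper_force: 45.0
```

```bash
python3 -c "
from h import *
st(3);print(go(.595,.0903,.08,YAW+1.396))"
```

```text
mean pos [0.597  0.0902 0.0961] sd [0.0001 0.     0.0002] F [ 0.06 -0.01 -1.97] Mz,grip [1.000e-02 4.499e+01] t 46.375
('pos', [0.5966, 0.0902, 0.0956], 'shift mm', [-0.3, -1.6, 15.6], 'turn', [0.1, -0.0, -0.0], 'f', [0.3, 1.2, -2.6], 'open', 0.0132, 't', 46.42)
```

Call:
carry_out:
  rows:
    - [-0.0002, -0.001, 0.003, 0, 0, 0]
    - [-0.0002, -0.001, 0.006, 0, 0, 0]
    - [-0.0002, -0.001, 0.009, 0, 0, 0]
    - [-0.0002, -0.001, 0.012, 0, 0, 0]
    - [-0.0002, -0.001, 0.015, 0, 0, 0]
    - [-0.0002, -0.001, 0.015, 0, 0, 0]

```text
t: 47.18
tool_pos: [0.5953, 0.0902, 0.0801]
orientation: [2.508, 1.892, 0.0]
force: [-3.2, -0.2, 4.0]
opening: 0.0135
gripper_force: 45.0
```

```bash
python3 -c "
from h import *
st(3);print(go(.595,.0903,.0715,YAW+1.396))"
```

```text
mean pos [0.5953 0.0902 0.0802] sd [0.     0.     0.0001] F [-2.67 -0.31  3.31] Mz,grip [2.000e-02 4.501e+01] t 47.275
('pos', [0.5953, 0.0902, 0.0802], 'shift mm', [0.0, -0.3, 8.7], 'turn', [0.0, -0.0, -0.0], 'f', [-1.8, -0.7, 3.6], 'open', 0.0134, 't', 47.33)
```

Call:
carry_out:
  rows:
    - [0, -0.0003, 0.003, 0, 0, 0]
    - [0, -0.0003, 0.006, 0, 0, 0]
    - [0, -0.0003, 0.009, 0, 0, 0]
    - [0, -0.0003, 0.009, 0, 0, 0]
    - [0, -0.0003, 0.009, 0, 0, 0]

```text
t: 47.95
tool_pos: [0.5954, 0.0903, 0.0717]
orientation: [2.507, 1.892, 0.002]
force: [-4.0, -0.9, 9.4]
opening: 0.013
gripper_force: 45.0
```

Call:
carry_out:
  rows:
    - [-0.0003, -0.001, 0, 0, 0, 8]
    - [-0.0003, -0.001, 0, 0, 0, 16]
    - [-0.0003, -0.001, 0, 0, 0, 24]
    - [-0.0003, -0.001, 0, 0, 0, 32]
    - [-0.0003, -0.001, 0, 0, 0, 40]
    - [-0.0003, -0.001, 0, 0, 0, 48]
    - [-0.0003, -0.001, 0, 0, 0, 56]
    - [-0.0003, -0.001, 0, 0, 0, 64]
    - [-0.0003, -0.001, 0, 0, 0, 72]
    - [-0.0003, -0.001, 0, 0, 0, 79]
    - [-0.0003, -0.001, 0, 0, 0, 81.5]
    - [-0.0003, -0.001, 0, 0, 0, 81.5]

```text
t: 49.45
tool_pos: [0.5952, 0.0905, 0.0721]
orientation: [-3.134, 0.204, -0.005]
force: [-2.1, 0.5, 9.3]
opening: 0.0134
gripper_force: 45.0
```

Call:
carry_out:
  rows:
    - [0, 0, -0.002, 0, 0, 0]
    - [0, 0, -0.004, 0, 0, 0]
    - [0, 0, -0.006, 0, 0, 0]
    - [0, 0, -0.007, 0, 0, 0]
    - [0, 0, -0.007, 0, 0, 0]
    - [0, 0, -0.007, 0, 0, 0]

```text
t: 50.2
tool_pos: [0.5946, 0.0904, 0.0771]
orientation: [-3.135, 0.204, -0.003]
force: [6.4, 0.6, -3.5]
opening: 0.0133
gripper_force: 45.0
```

Call:
carry_out:
  rows:
    - [0, 0, 0.0015, 0, 0, 0]
    - [0, 0, 0.0015, 0, 0, 0]
    - [0, 0, 0.0015, 0, 0, 0]
    - [0, 0, 0.0015, 0, 0, 0]
  jaw: 140

```text
t: 50.7
tool_pos: [0.5937, 0.0903, 0.0762]
orientation: [3.135, -0.203, -0.0]
force: [-0.1, -0.2, 0.5]
opening: 0.0414
gripper_force: 0.0
```

Call:
carry_out:
  rows:
    - [0, 0, -0.02, 0, 0, 0]
    - [0, 0, -0.06, 0, 0, 0]
    - [0, 0, -0.085, 0, 0, 0]
    - [0, 0, -0.085, 0, 0, 0]

```text
t: 51.2
tool_pos: [0.5962, 0.0905, 0.1658]
orientation: [-3.134, 0.203, -0.011]
force: [-0.6, -0.5, -1.1]
opening: 0.0418
gripper_force: 0.0
```

```bash
python3 -c "
from h import *
print(go(*dk(-.080,.175),.12,YAW+np.pi/2))"
```

```text
('pos', [0.5962, 0.0905, 0.1658], 'shift mm', [-84.6, -87.5, 45.3], 'turn', [0.3, -0.4, -91.5], 'f', [-0.6, -0.5, -1.1], 'open', 0.0418, 't', 51.2)
```

Call:
carry_out:
  rows:
    - [-0.04, -0.04, 0, 0, 0, -10]
    - [-0.0846, -0.0875, 0, 0, 0, -20]
    - [-0.0846, -0.0875, 0, 0, 0, -30]
    - [-0.0846, -0.0875, 0, 0, 0, -40]
    - [-0.0846, -0.0875, 0, 0, 0, -50]
    - [-0.0846, -0.0875, 0.01, 0, 0, -60]
    - [-0.0846, -0.0875, 0.02, 0, 0, -70]
    - [-0.0846, -0.0875, 0.03, 0, 0, -80]
    - [-0.0846, -0.0875, 0.045, 0, 0, -91.5]
    - [-0.0846, -0.0875, 0.045, 0, 0, -91.5]
    - [-0.0846, -0.0875, 0.045, 0, 0, -91.5]
  jaw: 255
  force: 10

```text
t: 52.58
tool_pos: [0.5211, 0.188, 0.1163]
orientation: [-2.337, -2.099, 0.0]
force: [0.9, 0.7, -0.1]
opening: 0.0001
gripper_force: 0.0
```

```bash
python3 -c "
from h import *
print(go(*dk(-.080,.175),.045,YAW+np.pi/2))
im=robot.read_camera('scene')[:,:,::-1]
cv2.imwrite('pics/v10.png',cv2.resize(im[100:340,190:420],None,fx=2.4,fy=2.4))"
```

```text
('pos', [0.5211, 0.188, 0.1163], 'shift mm', [0.5, 2.8, 71.3], 'turn', [-0.0, 0.0, -0.2], 'f', [0.9, 0.7, -0.1], 'open', 0.0001, 't', 52.58)
```

View pics/v10.png

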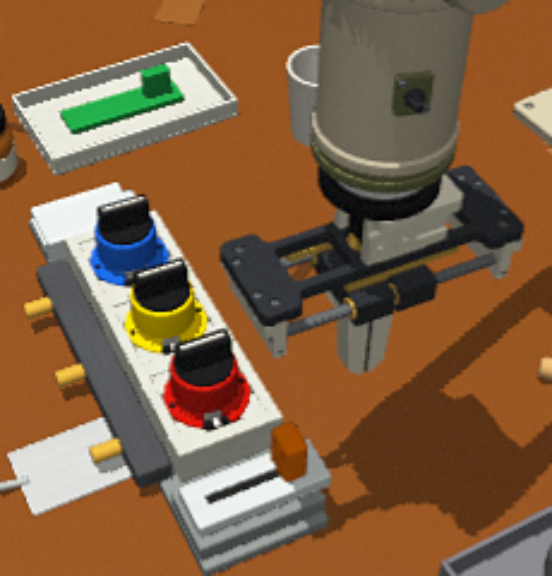

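Call:
carry_out:
  rows:
    - [0.0005, 0, 0.03, 0, 0, 0]
    - [0.0005, 0, 0.067, 0, 0, 0]
    - [0.0005, 0, 0.067, 0, 0, 0]
    - [0.0005, 0, 0.067, 0, 0, 0]

```text
t: 53.12
tool_pos: [0.5221, 0.1887, 0.0509]
orientation: [2.334, 2.102, 0.002]
force: [0.1, 0.4, 0.5]
opening: 0.0003
gripper_force: 0.0
```

Call:
carry_out:
  rows:
    - [0, 0.006, 0, 0, 0, 0]
    - [0, 0.012, 0, 0, 0, 0]
    - [0, 0.018, 0, 0, 0, 0]
    - [0, 0.024, 0, 0, 0, 0]
    - [0, 0.03, 0, 0, 0, 0]
    - [0, 0.036, 0, 0, 0, 0]
    - [0, 0.042, 0, 0, 0, 0]
    - [0, 0.048, 0, 0, 0, 0]
    - [0, 0.05, 0, 0, 0, 0]
    - [0, 0.05, 0, 0, 0, 0]

```text
t: 54.38
tool_pos: [0.5712, 0.1833, 0.0492]
orientation: [2.333, 2.103, 0.0]
force: [-0.1, 0.1, -0.0]
opening: 0.0003
gripper_force: 0.0
```

```bash
python3 -c "
from h import *
st(3);d=robot.read_state()['tool_pos'][:2]-D0;print('dock',d@DX,d@DY)
im=robot.read_camera('scene')
for c in('top','scene'):
  for r in robot.outline_of(c,'selector_top')[:1] if c=='scene' else []:
    p=unproj(c,[r['pixel']],.08)[0][:2]-D0;print(c,r['conf'],r['pixel'],p@DX,p@DY)"
```

```text
mean pos [0.5711 0.1833 0.0492] sd [0.0001 0.     0.    ] F [0.43 0.3  0.22] Mz,grip [-0.02  0.  ] t 54.475
dock -0.032632450346282794 0.17502839709012333
scene 0.62 [300.0, 293.8] -0.0009981166091385446 0.1874232645432965
```

Call:
carry_out:
  rows:
    - [0, 0.006, 0, 0, 0, 0]
    - [0, 0.012, 0, 0, 0, 0]
    - [0, 0.018, 0, 0, 0, 0]
    - [0, 0.023, 0, 0, 0, 0]
    - [0, 0.026, 0, 0, 0, 0]
    - [0, 0.029, 0, 0, 0, 0]
    - [0, 0.029, 0, 0, 0, 0]

```text
t: 55.5
tool_pos: [0.6001, 0.1802, 0.0492]
orientation: [2.333, 2.103, 0.0]
force: [-0.5, -0.4, -0.6]
opening: 0.0004
gripper_force: 0.0
```

Call:
carry_out:
  rows:
    - [0, 0.002, 0, 0, 0, 0]
    - [0, 0.004, 0, 0, 0, 0]
    - [0, 0.004, 0, 0, 0, 0]

```text
t: 55.88
tool_pos: [0.604, 0.1798, 0.0493]
orientation: [2.333, 2.103, 0.0]
force: [-0.4, -0.9, 0.3]
opening: 0.0004
gripper_force: 0.3
```

Call:
carry_out:
  rows:
    - [0, 0.002, 0, 0, 0, 0]
    - [0, 0.003, 0, 0, 0, 0]
    - [0, 0.003, 0, 0, 0, 0]

```text
t: 56.25
tool_pos: [0.6069, 0.1795, 0.0492]
orientation: [2.333, 2.103, 0.0]
force: [-0.0, -0.7, -0.0]
opening: 0.0004
gripper_force: 0.4
```

Call:
carry_out:
  rows:
    - [0, 0.002, 0, 0, 0, 0]
    - [0, 0.004, 0, 0, 0, 0]
    - [0, 0.004, 0, 0, 0, 0]

```text
t: 56.62
tool_pos: [0.6087, 0.1794, 0.0492]
orientation: [-2.331, -2.102, 0.005]
force: [-13.3, 0.3, 8.3]
opening: 0.0004
gripper_force: 6.4
```

Call:
carry_out:
  rows:
    - [0, 0.002, 0, 0, 0, 0]
    - [0, 0.004, 0, 0, 0, 0]
    - [0, 0.004, 0, 0, 0, 0]

```text
t: 57.0
tool_pos: [0.6093, 0.1794, 0.0491]
orientation: [-2.327, -2.1, 0.013]
force: [-29.5, -0.1, 21.3]
opening: 0.0006
gripper_force: 15.3
```

```bash
python3 -c "
from h import *
st(2);im=robot.read_camera('scene')[:,:,::-1]
cv2.imwrite('pics/v11.png',cv2.resize(im[200:340,200:360],None,fx=3.5,fy=3.5))"
```

```text
mean pos [0.6093 0.1794 0.0491] sd [0. 0. 0.] F [-29.49  -0.73  20.95] Mz,grip [-0.07 15.31] t 57.05
```

View pics/v11.png

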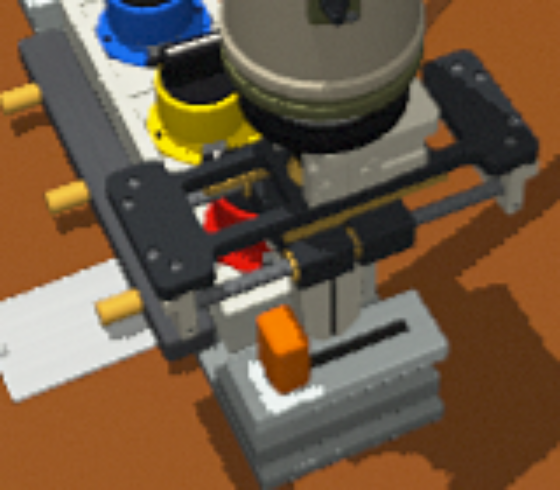

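Call:
carry_out:
  rows:
    - [0, -0.01, 0, 0, 0, 0]
    - [0, -0.03, 0, 0, 0, 0]
    - [0, -0.05, 0, 0, 0, 0]
    - [0, -0.09, -0.04, 0, 0, 0]
    - [0, -0.14, -0.1, 0, 0, 0]
    - [0, -0.16, -0.13, 0, 0, 0]
    - [0, -0.16, -0.13, 0, 0, 0]
    - [0, -0.16, -0.13, 0, 0, 0]

```text
t: 58.15
tool_pos: [0.456, 0.1954, 0.1793]
orientation: [2.333, 2.103, 0.002]
force: [-0.1, -0.6, -0.0]
opening: 0.0007
gripper_force: 0.0
```

```bash
python3 -c "
from h import *
im=robot.read_camera('scene')
h=cv2.inRange(cv2.cvtColor(im,cv2.COLOR_RGB2HSV),(6,180,150),(16,256,256));k,l,st_,ce=cv2.connectedComponentsWithStats(h)
for i in range(1,k):
  if 60<st_[i,4]<400: p=unproj('scene',[ce[i]],.08)[0][:2]-D0;print(ce[i],p@DX,p@DY)
print(robot.read_state()['force'],robot.read_state()['t'])
print(robot.close_job())"
```

```text
[367.96774194 288.70967742] -0.11349883483648422 0.22811565759558505
[280.33566434 294.01398601] 0.030187057106751052 0.1733101879337459
[ 0.03694034 -0.94638389 -0.82373282] 58.2
the job is handed in; nothing more can be done
None
```

The job is handed in at 58 s, with no verdict returned. By camera and force checks the plate is flat in the tray, the one spent canister is in the bin, red, yellow and blue are locked in their own ports, and the selector is at its far stop.

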